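# Close up the bean cooler

### The job

Put the bean cooler back in order after cleaning: lay the brush in the tool tray and slide every chaff pan from the bench fully home into a lane of its own under the propped sieve deck, handle towards you, without striking the deck. With the pans in, work the wedge backward out from under the deck in small gentle tugs, letting the deck settle between tugs until it is right down over the pans, and lay the wedge in the tray too. Set the damper lever to 50 degrees, the long mark on its quadrant, and leave the tin and the bowl where they are.

Things in the scene. Friction and masses are not known exactly. Their poses are not given: they have to be found in the camera images.
- cooler: Fixed low dark steel bean cooler. Origin on the bench below the front face of the deck's apron, midway across the lanes; x points from the front (robot's side) inward, y left, z up. Three lanes on the bare bench, open to the front, each 84 mm wide, parted by guide rails 6 wide, 14 high, from x = 4 mm inward. To their right the damper housing: x -30 to 110, y -235 to -171, 56 mm high.
- lane_left (a point): Point in the cooler's left lane (cooler x = 75, y = 90 mm) where the centre of a pan's box stands when the pan is home against the back stop (55 mm further on). Axes as the cooler's.
- lane_mid (a point): Point in the cooler's middle lane (cooler x = 75, y = 0 mm) where the centre of a pan's box stands when the pan is home against the back stop (55 mm further on). Axes as the cooler's.
- lane_right (a point): Point in the cooler's right lane (cooler x = 75, y = -90 mm) where the centre of a pan's box stands when the pan is home against the back stop (55 mm further on). Axes as the cooler's.
- sill (a point): Middle of the front edge of the sill: the flat top, 30 mm above the bench, of the block left of the lanes (78 mm wide, reaching from here 50 mm to the apron and on beneath the deck). The wedge lies on it.
- deck: Hinged steel sieve deck (370 wide, 250 deep, 2.4 kg, round sieve with 30 mm rim on top); its hinge is at the rear, 250 mm behind the apron, 50 mm above the bench. Origin: at the front of the deck, 20 mm above the lower edge of its apron. Propped on the wedge it leans up at the front by about 0.09 rad; it falls if unpropped. When down it shuts in front of the pans' boxes, over their handles.
- apron (a point): Middle of the lower front edge of the deck's apron, the lip along its front: 26 mm high, 8 mm thick, its top level with the deck plate. This edge is 30 mm above the bench when the deck is down, about 52 mm when propped, so pans (36 mm) pass only while it is propped.
- wedge_mid (a point): Brown wooden wedge, 180 long, 42 wide, 36 high at the thick end, 4 at the thin end, 0.12 kg. Point half-way along, 10 mm above its flat underside; x towards the thin end, which is under the apron; about 70 mm of the thick end is out: grip it across its width 65 mm from the point along -x. Held by the deck's weight; stays where a tug leaves it; 5 to 20 N draws it; free after about 115 mm.
- damper (a joint): Angle of the damper lever: 0 upright, grows as it leans towards the robot (cooler -x) to at most 1.25; wanted 0.873 (50 degrees, the long mark of the quadrant). Hinge axis along cooler y, at cooler x = 0, y = -203 mm, 68 mm above the bench. Stays where left; about 2 N at the knob moves it.
- damper_knob (a point): Centre of the black knob at the end of the damper lever, 100 mm from the hinge axis: a roller of 24 mm diameter, 36 mm long, along cooler y.
- pan_1_mid (a point): Open metal chaff pan, all alike: box 110 long, 70 wide, 36 high; from the middle of one short side a flat handle 20 wide, 16 thick runs 91 mm along the pan's -x, its underside 10 mm above the pan's. 0.15-0.23 kg. Point: centre of the box, 18 mm up. Grip the handle 126 mm from it along -x. Lies at the left of the bench, handle towards the robot. None if absent.
- pan_2_mid (a point): Open metal chaff pan, all alike: box 110 long, 70 wide, 36 high; from the middle of one short side a flat handle 20 wide, 16 thick runs 91 mm along the pan's -x, its underside 10 mm above the pan's. 0.15-0.23 kg. Point: centre of the box, 18 mm up. Grip the handle 126 mm from it along -x. Lies at the left of the bench, handle towards the robot. None if absent.
- pan_3_mid (a point): Open metal chaff pan, all alike: box 110 long, 70 wide, 36 high; from the middle of one short side a flat handle 20 wide, 16 thick runs 91 mm along the pan's -x, its underside 10 mm above the pan's. 0.15-0.23 kg. Point: centre of the box, 18 mm up. Grip the handle 126 mm from it along -x. Lies at the left of the bench, handle towards the robot. None if absent.
- wedge: The same wedge, origin at the centre of its underside.
- pan_1: The pan 1, origin at the centre of the underside of its box.
- pan_2: Pan 2, likewise.
- pan_3: Pan 3, likewise.
- tool_tray: Fixed shallow grey open tray at the right front, 220 mm long (its x), 170 wide (its y), walls 26 high and 4 thick, floor 4 thick: room for wedge and brush side by side along its length. Origin at the centre of its underside.
- tin_mid (a point): Bystander: closed steel tin, 90 mm across, 110 high, at the left rear. Point at its centre.
- cup_mid (a point): Bystander: white bowl, 84 mm across, 70 high, at the right rear. Point 30 mm above its foot.
- brush_mid (a point): Flat cleaning brush with wooden handle, 180 long, 20 thick, lying on the bench in front of the cooler. Point half-way along, 10 mm above its underside; x towards the bristles. Handle round, 20 mm thick, from the point 90 mm along -x; steel ferrule and bristles 42 wide on the +x half. 0.09 kg.
- brush: The same brush, origin below the point on its underside.
There are look-alikes about, which are no part of the job. Several things look just like the brush: the one meant starts farthest to the robot's right.

How it is judged:
On the way, in this order (a step that is already met when the one before it is completed fails the run):
1. every pan present is fully home in the cooler while the deck is still propped (x of each of pan_1_mid, pan_2_mid, pan_3_mid in the frame of cooler above 0.066 m and y of pan_1_mid in the frame of cooler between -0.13 and 0.13 m and z of each of pan_1_mid, pan_2_mid, pan_3_mid in the frame of cooler below 0.03 m and y of pan_2_mid in the frame of cooler between -0.13 and 0.13 m and y of pan_3_mid in the frame of cooler between -0.13 and 0.13 m and height (world z) of apron above 0.0485 m), for 0.2 s.
2. the deck has been eased part of the way down and has settled there on the wedge (height (world z) of apron between 0.0345 and 0.048 m and linear speed of deck below 0.01 m/s), for 0.15 s.
3. the deck is right down (height (world z) of apron below 0.033 m), for 0.2 s.
At the end, for the whole second after the job is handed in: Every pan present stands in a lane, shut in behind the apron (centre of its box at least 60 mm behind the apron's front face), the deck is down to within 3 mm at the apron, the wedge and the brush lie at rest on the floor of the tool tray, and the damper lever stands at 50 degrees, within 5 degrees (x of each of pan_1_mid, pan_2_mid, pan_3_mid in the frame of cooler above 0.06 m and y of pan_1_mid in the frame of cooler between -0.13 and 0.13 m and z of each of pan_1_mid, pan_2_mid, pan_3_mid in the frame of cooler below 0.03 m and y of pan_2_mid in the frame of cooler between -0.13 and 0.13 m and y of pan_3_mid in the frame of cooler between -0.13 and 0.13 m and height (world z) of apron below 0.033 m and value of joint damper between 0.785 and 0.96 rad and x of wedge_mid in the frame of tool_tray between -0.05 and 0.05 m and y of wedge_mid in the frame of tool_tray between -0.065 and 0.065 m and z of each of wedge_mid, brush_mid in the frame of tool_tray below 0.03 m and linear speed of each of wedge, brush below 0.03 m/s and x of brush_mid in the frame of tool_tray between -0.05 and 0.05 m and y of brush_mid in the frame of tool_tray between -0.065 and 0.065 m); the robot touches nothing.
It fails at once if a pan strikes the propped deck with more than 10 N (height (world z) of apron above 0.0485 m and contact force between any of pan_1, pan_2, pan_3 and deck above 10 N).
It fails at once if the wedge is snatched (faster than 0.25 m/s) while the deck still rests on it (height (world z) of apron above 0.035 m and linear speed of wedge above 0.25 m/s).
It fails at once if the tin or the bowl is moved more than 30 mm (distance of any of tin_mid, cup_mid from where it was at the start of the episode above 0.03 m).
Of pan_1, pan_2, pan_3 only 2 to 3 are there at a start; the rules pass over those that are not, and their reading is None.
At some moment in a run one of pan_1, pan_2, pan_3 may be knocked a few centimetres aside while the robot is not near it.
Once in a run the grip may slacken for a moment while it holds something.
It also fails if it takes over 208 s, if anything falls off the work surface, if the arm or the gripper's body presses on something with over 40 N, if the wrist force passes 120 N, or if a joint passes its speed limit or range.

### The arm

A 6-joint arm with a two-finger parallel gripper is mounted at the origin on the work surface. World frame = base frame: x ahead of the robot, y to its left, z up, the work surface at z = 0. Lengths are in m, angles in rad, forces in N, time in s.
With the tool pointing down it reaches from about 0.35 to 0.85 m from the base axis. Payload 8.1 kg.
Tool frame: the origin (TCP) lies midway between the tips of the shut fingers; the grasp point (between the pads) lies 19 mm behind it; z points along the fingers, y is the direction in which the jaws open and shut (so a half turn about z gives the same grasp; the last joint's range is limited). The gripper opens to 93 mm and grips with 3 to 60 N. Pads are 15 mm wide; open, the fingers measure 128 mm over their backs; the gripper's body (75 mm by 188 mm) begins 65 mm behind the grasp point.
Start: joints at [-1.383, 0.13, 1.488, -0, 1.523, -0.085], TCP at [0.162, -0.578, 0.219] pointing down, gripper open.
Joint ranges: [-2.96, 2.96], [-0.89, 2.26], [0.02, 2.5], [-1.34, 4.48], [0, 2.73], [-2.66, 2.66]. Speed limits (rad/s): [2.39, 2.39, 2.79, 3.14, 3.14, 3.14].

### API

Orientations are given as a rotation vector (axis times angle).
In Python, from plant import robot gives the robot as it stands. The module is installed in compiled form; this text tells all that it offers.
- The arm moves only by the shell command python3 -m pendant 'ROWS' [FORCE]. ROWS is JSON, a list of rows, each an object with "translation": the shift along the tool's x, y, z in mm, a list of three; "twist": the turn, a rotation vector about the tool's x, y, z in rad, a list of three; "grip": the opening, from -1 (shut) to 1 (fully open). A call has exactly 10 rows; each row shifts and turns the pose as measured when the row begins, along the tool's axes as they then stand; what a row does not reach is not made up. A row lasts 1/10 s, in which the tool goes at most 50 mm and 8.59 degrees, less where a joint would pass 70% of its speed; a pose out of reach is approached as far as the arm can. A call is refused whole if a number of a shift passes 50 or a number of a turn 0.15, either way. A call with a gripper value outside its range is refused whole. The fingers move at their own pace and stop on an object; FORCE is the grip in N (left out, the last holds). Time passes only in rows, so rows that do not move let the fingers close, or fill a call up. It gives the time, the measured TCP pose, the force and the opening at its end, in the units of the state.
- robot.read_state(): the state, without advancing time (a new reading comes with each control period).
- robot.read_camera(name): name is "scene" or "top" or "wrist"; returns (picture, depth): 400x640x3 uint8, red, green, blue; 400x640 float32, m along the optical axis (not along the pixel's ray), 0 where there is no reading.
- robot.camera_info(name): a dict with "vertical_fov" (degrees; the focal length in pixels is half the picture's height over the tangent of half this angle, whatever the lens; pixels are square), "cx", "cy" (the principal point, pixels), "cam_to_world" (4x4, takes a point from camera to world coordinates). Camera axes: x right, y up, looking along -z (the intrinsics and any distortion apply to the point x, -y, -z); pixel columns grow to the right and rows downward; lengths in m; the calibration is good to about 2 mm. A picture is of the moment at which its call begins: read the wrist's pose just before it. camera_info takes no time and is no camera call; for the wrist camera it gives the pose at the moment of the call.
- robot.close_job(): hands the job in, once; it reports no verdict.
The state is a dict: "t": time; "q": joint angles; "dq": joint speeds; "joint_torque": joint torques, N m; "tool_pos": TCP position; "orientation": TCP orientation; "force": force on the tool from outside, world axes, zero at the start; "wrist_torque": the same for the moment, N m; "opening": finger opening in m.
Only numpy, scipy, OpenCV 4.12 (cv2) and the standard library are available. Lean on these libraries where they do the work, as an engineer would, in place of code of your own. Each camera call takes 0.05 s, during which the arm holds its last target. There are 200 camera calls.

## Working session

There is one attempt and no reset: what is moved stays moved. The work goes in short steps, Python scripts to look and compute and a shell command to move; the robot and the scene stay as the last step left them, time stands still between calls to the robot, and variables do not carry over. Pictures are saved under pics/ and viewed, about 12 in all and at most 16, crops included, and the job is handed in when it is done.

```bash
mkdir -p pics
cat > h.py <<'E'
import numpy as np, cv2
from plant import robot
from scipy.spatial.transform import Rotation as R
def snap(n):
    i=robot.camera_info(n); p,d=robot.read_camera(n); return i,p,d
def cloud(i,d):
    f=200/np.tan(np.radians(i["vertical_fov"])/2)
    v,u=np.mgrid[:400,:640]
    P=np.stack([(u-i["cx"])/f*d,-(v-i["cy"])/f*d,-d,np.ones_like(d)],-1)
    W=(P@np.array(i["cam_to_world"]).T)[...,:3]; W[d==0]=np.nan; return W
def save(n,p): cv2.imwrite("pics/"+n,p[...,::-1])
E
python3 - <<'E'
from h import *
for n in("scene","top"):
    i,p,d=snap(n);print(n,i);save(n+"0.png",p);np.savez("/tmp/%s0.npz"%n,p=p,W=cloud(i,d))
print(robot.read_state())
E
```

```text
scene {'vertical_fov': 56.09252126414499, 'cx': 317.4524061381927, 'cy': 192.26113099222312, 'cam_to_world': array([[ 0.29118637, -0.75815793,  0.58344413,  1.20458789],
       [ 0.95666516,  0.23172346, -0.17634059, -0.19644261],
       [-0.00150368,  0.60950865,  0.79277799,  1.08768873],
       [ 0.        ,  0.        ,  0.        ,  1.        ]])}
top {'vertical_fov': 46.154772993646446, 'cx': 309.13080594266984, 'cy': 192.16373257468408, 'cam_to_world': array([[-1.95820487e-02,  9.93699824e-01, -1.10350361e-01,
         3.62159003e-01],
       [-9.99805023e-01, -1.97429337e-02, -3.65373073e-04,
         1.45722696e-02],
       [-2.54171102e-03,  1.10321690e-01,  9.93892682e-01,
         1.42394019e+00],
       [ 0.00000000e+00,  0.00000000e+00,  0.00000000e+00,
         1.00000000e+00]])}
{'t': 0.1, 'q': array([-1.38336954e+00,  1.31094462e-01,  1.48918395e+00,  1.09469134e-06,
        1.52301470e+00, -8.54039636e-02]), 'dq': array([-0.00079975, -0.00216156, -0.00252374, -0.00082398, -0.00129155,
       -0.00156623]), 'joint_torque': array([ 2.04603675e-03, -5.61341286e+01, -4.93094480e+01,  7.70048937e-02,
        2.90871563e-02, -4.18968625e-05]), 'tool_pos': array([ 0.16159619, -0.57728196,  0.21767964]), 'orientation': array([-3.11072425e+00, -4.27002539e-01,  1.34408356e-04]), 'force': array([-0.1140658 , -0.01927733, -0.42287381]), 'wrist_torque': array([ 0.05097313,  0.02183378, -0.01926268]), 'opening': 0.09288326160779664}
```

View pics/top0.png

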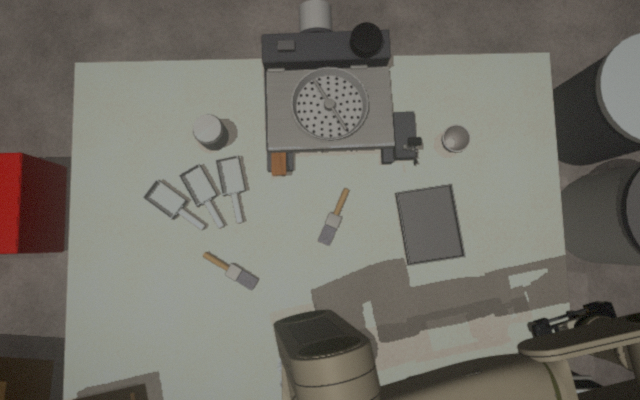

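View pics/scene0.png

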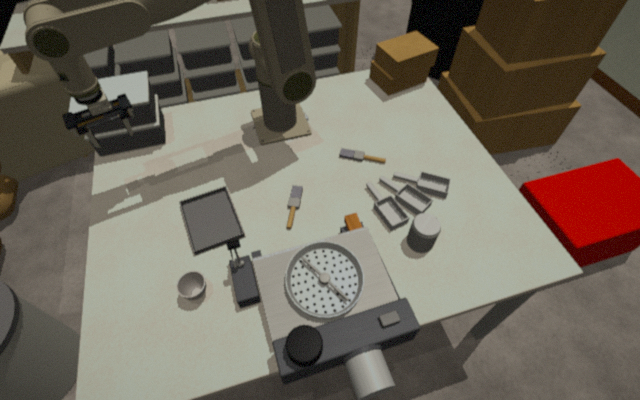

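Top view: the look-alike brushes are at (334,216) and (231,271). The right-hand one, (334,216), is the one meant. The three pans are at (232,185), (203,194) and (172,201), the wedge end at (279,163), the tray at (430,224), the damper at (412,145), the tin at (210,130) and the bowl at (455,138).

Run:
```python
from h import *
z=np.load("/tmp/top0.npz");W=z["W"];p=z["p"]
tab=W[290:296,90:110].reshape(-1,3);print("table",np.nanmean(tab[:,2]),np.nanmean(W[70:110,100:180,2]),np.nanmean(W[170:180,480:530,2]))
m=((W[...,2]>0.007)&(W[...,2]<0.2)).astype(np.uint8);m[300:]=0
n,l,s,c=cv2.connectedComponentsWithStats(m,connectivity=4)
for k in range(1,n):
    if s[k,4]<60: continue
    P=W[l==k]; r=cv2.minAreaRect(P[:,:2].astype(np.float32)*1000)
    print(k,s[k],np.round(c[k]),"ctr",np.round(r[0],1),"size",np.round(r[1],1),"ang",round(r[2],1),"z",np.round(np.percentile(P[:,2],[5,50,95]),3))
# color masks
hsv=cv2.cvtColor(p,cv2.COLOR_RGB2HSV)
big=cv2.resize(p[90:290,140:480],None,fx=2.35,fy=2.35,interpolation=cv2.INTER_CUBIC);save("top0c.png",big)
i=robot.camera_info("top")
for (u,v) in [(264,150),(396,150),(268,174),(290,172),(393,113),(414,113),(415,160),(384,160),(412,143),(415,152),(273,172),(286,175),(280,163),(275,145),(345,188),(325,242),(334,216)]: print((u,v),np.round(W[v,u],4),p[v,u])
```

```text
table -0.0016966311322507718 -0.0003748958131245704 0.00048036540089542847
1 [  262     0   160   177 18127] [331.  92.] ctr [830.6 -80.9] size [512.1 460.9] ang 2.3 z [0.052 0.075 0.141]
301 [193 114  36  37 974] [211. 132.] ctr [697.6 301.6] size [85.2 89. ] ang 73.9 z [0.026 0.107 0.114]
348 [442 124  29  29 582] [457. 138.] ctr [ 664.2 -420.6] size [82.7 83. ] ang 26.9 z [0.01  0.043 0.072]
460 [215 155  31  69 499] [233. 189.] ctr [529.3 243.7] size [202.5  71. ] ang 10.8 z [0.011 0.026 0.038]
499 [178 164  47  65 514] [204. 197.] ctr [510.2 330.3] size [211.3  71.3] ang 29.3 z [0.012 0.026 0.038]
573 [142 179  64  52 527] [175. 207.] ctr [477.9 412.3] size [203.3  70.8] ang 53.3 z [0.01  0.026 0.038]
611 [396 184  70  82 671] [432. 224.] ctr [ 416.6 -346.9] size [223.7 178.5] ang 7.6 z [0.008 0.023 0.029]
643 [317 188  33  58 605] [333. 221.] ctr [445.  -61.7] size [ 41.7 179.3] ang 64.1 z [0.012 0.018 0.023]
1300 [203 252  56  39 630] [234. 272.] ctr [293.3 256.3] size [179.7  41.7] ang 57.3 z [0.012 0.017 0.023]
(264, 150) [ 0.6546  0.152  -0.0038] [150 152 144]
(396, 150) [ 0.6343 -0.2443  0.0568] [73 72 70]
(268, 174) [5.787e-01 1.400e-01 5.000e-04] [149 153 143]
(290, 172) [ 0.5839  0.0726 -0.0014] [105 101  91]
(393, 113) [ 0.7491 -0.2414  0.0484] [74 73 68]
(414, 113) [ 0.746  -0.303   0.0547] [111 111 101]
(415, 160) [ 0.5946 -0.2879  0.1058] [53 55 49]
(384, 160) [ 0.6073 -0.2098  0.0443] [81 80 80]
(412, 143) [ 0.6291 -0.266   0.1752] [52 53 47]
(415, 152) [ 0.6165 -0.2875  0.1121] [71 70 69]
(273, 172) [0.5753 0.1201 0.0597] [135  99  68]
(286, 175) [0.5678 0.0827 0.0453] [125 120 110]
(280, 163) [0.6018 0.0992 0.0593] [123  88  62]
(275, 145) [0.6521 0.112  0.0775] [125 120 114]
(345, 188) [ 0.5288 -0.0934  0.0173] [124 112  91]
(325, 242) [ 0.368  -0.0293  0.0155] [112 110 112]
(334, 216) [ 0.4449 -0.058   0.0183] [136 133 128]
```

View pics/top0c.png

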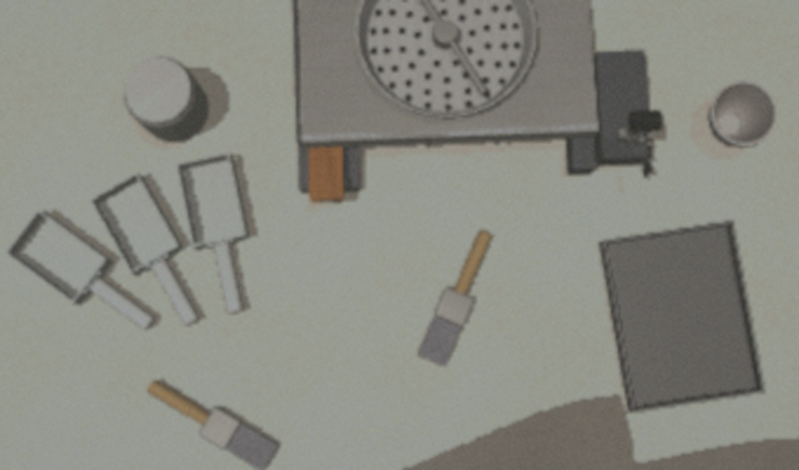

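The crop shows the chosen brush with its handle at (472,262) and bristles at (440,345). The bench has three pans, and the wedge end is at (325,173). Next I fit the cooler, wedge and tray poses.

```bash
cat > go.py <<'E'
# usage: go.py x y z yaw_of_tool_x  -> remaining shift in tool axes (mm) and turn about tool z
import sys; from h import *
s=robot.read_state(); Rm=R.from_rotvec(s["orientation"]); 
yaw=np.degrees(np.arctan2(*Rm.as_matrix()[[1,0],0]))
print("t %.1f pos %s yaw %.1f tilt %.2f open %.3f F %s"%(s["t"],np.round(s["tool_pos"]*1000,1),yaw,np.degrees(np.arccos(-Rm.as_matrix()[2,2])),s["opening"],np.round(s["force"],1)))
if len(sys.argv)>1:
    a=list(map(float,sys.argv[1:])); T=R.from_euler("ZX",[a[3],180],degrees=True)
    d=np.array(a[:3])-s["tool_pos"]*1000
    print("turn (tool rotvec)",np.round((Rm.inv()*T).as_rotvec(),3)," shift now-axes",np.round(Rm.inv().apply(d),1)," shift after turn",np.round(T.inv().apply(d),1))
E
python3 - <<'E'
from h import *
z=np.load("/tmp/top0.npz");W=z["W"];p=z["p"]
hsv=cv2.cvtColor(p,cv2.COLOR_RGB2HSV)
# deck front edge, left/right edges
F=[]
for u in range(296,382):
    v=max(v for v in range(130,165) if W[v,u,2]>0.068); F.append(W[v,u])
F=np.array(F);a,b=np.polyfit(F[:,1],F[:,0],1);print("front x=%.4f+%.4f*y rms %.4f z %.4f"%(b,a,np.std(F[:,0]-a*F[:,1]-b),F[:,2].mean()), "yaw",np.degrees(-np.arctan(a)))
L=[];Rr=[]
for v in range(80,145,3):
    us=[u for u in range(255,400) if W[v,u,2]>0.062]; L.append(W[v,min(us)]);Rr.append(W[v,max(us)])
for n,E in(("L",L),("R",Rr)):
    E=np.array(E);a,b=np.polyfit(E[:,0],E[:,1],1);print(n,"y at x=.64 %.4f yaw %.1f"%(a*.64+b,np.degrees(np.arctan(a))),np.std(E[:,1]-a*E[:,0]-b))
o=((hsv[...,0]<16)&(hsv[...,1]>90)).astype(np.uint8);o[:145]=0;o[180:]=0;o[:,:260]=0;o[:,300:]=0
P=W[o>0];P=P[P[:,2]>.05];r=cv2.minAreaRect(P[:,:2].astype(np.float32)*1000);print("wedge",r,np.percentile(P[:,2],[5,50,95]))
def box(m,n):
    P=W[m];r=cv2.minAreaRect(P[:,:2].astype(np.float32)*1000);print(n,len(P),r,np.round(cv2.boxPoints(r)).tolist())
m=np.zeros(W.shape[:2],bool);m[105:170,380:425]=1
box(m&(abs(W[...,2]-.056)<.005)&(W[...,1]<-.235),"housing")
box(m&(W[...,2]>.13),"knob");q=W[m&(W[...,2]>.13)];print(q[:,2].max())
m[:]=0;m[150:180,262:296]=1;box(m&(abs(W[...,2]-.03)<.006),"sill")
m[:]=0;m[180:270,390:470]=1;box(m&(W[...,2]>.02),"tray")
E
python3 go.py 487 -79 4 -22; python3 go.py 487 -79 4 -112;python3 go.py 487 -79 4 158
```

```text
front x=0.6379+-0.0170*y rms 0.0008 z 0.0740 yaw 0.9751024027218411
L y at x=.64 0.1342 yaw -1.0 0.004170792705586764
R y at x=.64 -0.2373 yaw 2.7 0.003670769427019214
wedge ((600.984619140625, 103.46648406982422), (66.92223358154297, 39.1915283203125), 0.677945613861084) [0.05304306 0.06026915 0.06714772]
housing 765 ((679.4314575195312, -271.3797607421875), (71.35940551757812, 142.63998413085938), 89.6292953491211) [[608.0, -307.0], [751.0, -308.0], [751.0, -236.0], [608.0, -235.0]]
knob 119 ((635.5782470703125, -273.7530212402344), (34.8067512512207, 23.80853271484375), 89.90361022949219) [[624.0, -291.0], [647.0, -291.0], [648.0, -256.0], [624.0, -256.0]]
0.18506784750314398
sill 207 ((605.4506225585938, 101.31730651855469), (78.57732391357422, 75.08869934082031), 89.18096160888672) [[567.0, 63.0], [642.0, 61.0], [644.0, 140.0], [568.0, 141.0]]
tray 415 ((414.454833984375, -343.83709716796875), (219.93560791015625, 172.13232421875), 7.662383079528809) [[294.0, -273.0], [317.0, -444.0], [535.0, -414.0], [512.0, -244.0]]
t 0.1 pos [ 161.6 -577.3  217.7] yaw 15.6 tilt 0.10 open 0.093 F [-0.1 -0.  -0.4]
turn (tool rotvec) [-0.002  0.     0.657]  shift now-axes [ 447.6 -391.8  214.4]  shift after turn [ 115.  -583.9  213.7]
t 0.1 pos [ 161.6 -577.3  217.7] yaw 15.6 tilt 0.10 open 0.093 F [-0.1 -0.  -0.4]
turn (tool rotvec) [-1.000e-03  2.000e-03  2.228e+00]  shift now-axes [ 447.6 -391.8  214.4]  shift after turn [-583.9 -115.   213.7]
t 0.1 pos [ 161.6 -577.3  217.7] yaw 15.6 tilt 0.10 open 0.093 F [-0.1 -0.  -0.4]
turn (tool rotvec) [-1.000e-03 -2.000e-03 -2.485e+00]  shift now-axes [ 447.6 -391.8  214.4]  shift after turn [-115.   583.9  213.7]
```

```bash
python3 go.py 486 -80 100 -23.5
python3 -m pendant '[{"translation":[0,0,0],"twist":[0,0,0.136],"grip":0},{"translation":[0,0,0],"twist":[0,0,0.136],"grip":0},{"translation":[0,0,0],"twist":[0,0,0.136],"grip":0},{"translation":[0,0,0],"twist":[0,0,0.136],"grip":0},{"translation":[0,0,0],"twist":[0,0,0.136],"grip":0},{"translation":[10,-50,0],"twist":[0,0,0],"grip":0},{"translation":[10,-50,0],"twist":[0,0,0],"grip":0},{"translation":[10,-50,0],"twist":[0,0,0],"grip":0},{"translation":[10,-50,0],"twist":[0,0,0],"grip":0},{"translation":[10,-50,0],"twist":[0,0,0],"grip":0}]' 20
python3 go.py 486 -80 100 -23.5
```

```text
t 0.1 pos [ 161.6 -577.3  217.7] yaw 15.6 tilt 0.10 open 0.093 F [-0.1 -0.  -0.4]
turn (tool rotvec) [-0.002  0.     0.683]  shift now-axes [ 446.4 -391.3  118.4]  shift after turn [  99.2 -585.4  117.7]
t: 1.1
tool_pos: [0.3069, -0.3727, 0.2111]
orientation: [-3.052, 0.692, 0.011]
force: [0.9, 0.7, -0.0]
opening: 0.0468
t 1.1 pos [ 306.9 -372.7  211.1] yaw -25.6 tilt 0.79 open 0.047 F [ 0.9  0.7 -0. ]
turn (tool rotvec) [-0.01   0.01  -0.036]  shift now-axes [  36.3 -340.3  114.1]  shift after turn [  47.5 -339.9  111.1]
```

```bash
python3 -m pendant '[{"translation":[5,-40,10],"twist":[-0.005,0.005,-0.018],"grip":0},{"translation":[5,-40,10],"twist":[-0.005,0.005,-0.018],"grip":0},{"translation":[5,-40,10],"twist":[0,0,0],"grip":0},{"translation":[5,-40,10],"twist":[0,0,0],"grip":0},{"translation":[5,-40,10],"twist":[0,0,0],"grip":0},{"translation":[5,-40,10],"twist":[0,0,0],"grip":0},{"translation":[5,-40,10],"twist":[0,0,0],"grip":0},{"translation":[5,-30,10],"twist":[0,0,0],"grip":0},{"translation":[0,0,0],"twist":[0,0,0],"grip":0},{"translation":[0,0,0],"twist":[0,0,0],"grip":0}]' >/dev/null
python3 go.py 486 -80 3 -23.5
python3 - <<'E'
from h import *
i,p,d=snap("wrist");save("w1.png",p);print(np.round(i["cam_to_world"],3))
W=cloud(i,d)
m=((W[...,2]>.007)&(W[...,2]<.03)&(abs(W[...,0]-.45)<.13)&(abs(W[...,1]+.07)<.1))
for lo,hi in((0.455,.6),(0.3,.425)):
  P=W[m&(W[...,0]>lo)&(W[...,0]<hi)];r=cv2.minAreaRect(P[:,:2].astype(np.float32)*1000) if len(P)>20 else 0;print(len(P),r)
E
```

```text
t 2.1 pos [473.4 -86.9 126.1] yaw -23.0 tilt 0.07 open 0.046 F [-0.5 -0.   0.6]
turn (tool rotvec) [0.001 0.001 0.009]  shift now-axes [  9.  -11.3 123.1]  shift after turn [  8.8 -11.4 123.1]
[[-0.389  0.886  0.253  0.544]
 [-0.921 -0.374 -0.107 -0.117]
 [-0.    -0.274  0.962  0.292]
 [ 0.     0.     0.     1.   ]]
1541 ((487.4429016113281, -76.09051513671875), (27.66126823425293, 92.10518646240234), 57.44928741455078)
1222 ((408.5635986328125, -42.261146545410156), (39.47754669189453, 53.17784118652344), 65.61981201171875)
```

View pics/w1.png

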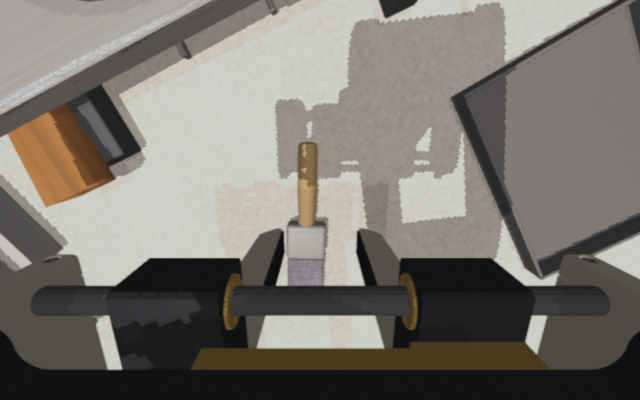

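Wrist picture: the brush handle at (308,185) lies in line with the fingers. The wedge is at (60,150) and the lane rails at (183,48) and (270,5). I descend and grip.

```bash
python3 -m pendant '[{"translation":[4,-7,30],"twist":[0,0,0],"grip":0},{"translation":[4,-7,30],"twist":[0,0,0],"grip":0},{"translation":[0,0,30],"twist":[0,0,0],"grip":0},{"translation":[0,0,20],"twist":[0,0,0],"grip":0},{"translation":[0,0,13],"twist":[0,0,0],"grip":0},{"translation":[0,0,0],"twist":[0,0,0],"grip":-0.9},{"translation":[0,0,0],"twist":[0,0,0],"grip":-0.9},{"translation":[0,0,0],"twist":[0,0,0],"grip":-0.9},{"translation":[0,0,0],"twist":[0,0,0],"grip":-0.9},{"translation":[0,0,0],"twist":[0,0,0],"grip":-0.9}]' 30 >/dev/null
python3 go.py 465 -382 9 7.7
python3 -m pendant '[{"translation":[0,0,-40],"twist":[0,0,0],"grip":-0.9},{"translation":[0,0,-40],"twist":[0,0,0],"grip":-0.9},{"translation":[0,0,0],"twist":[0,0,-0.136],"grip":-0.9},{"translation":[0,0,0],"twist":[0,0,-0.136],"grip":-0.9},{"translation":[0,0,0],"twist":[0,0,-0.136],"grip":-0.9},{"translation":[0,0,0],"twist":[0,0,-0.136],"grip":-0.9},{"translation":[0,0,0],"twist":[0,0,0],"grip":-0.9},{"translation":[0,40,0],"twist":[0,0,0],"grip":-0.9},{"translation":[0,50,0],"twist":[0,0,0],"grip":-0.9},{"translation":[0,50,0],"twist":[0,0,0],"grip":-0.9}]' 30 >/dev/null
python3 go.py 465 -382 9 7.7
```

```text
t 3.1 pos [490.  -87.    7.1] yaw -23.7 tilt 0.67 open 0.019 F [-0.6  0.2 -1. ]
turn (tool rotvec) [ 0.003 -0.011 -0.547]  shift now-axes [ 95.5 280.3  -0.7]  shift after turn [-64.3 289.   -1.9]
t 4.2 pos [ 513.5 -222.7   97.2] yaw 8.5 tilt 1.14 open 0.019 F [ 0.1 -0.2 -0.9]
turn (tool rotvec) [ 0.008 -0.018  0.014]  shift now-axes [-73.2 149.6  88.1]  shift after turn [-69.4 151.3  88.2]
```

```bash
python3 -m pendant '[{"translation":[-18,40,0],"twist":[0.008,-0.018,0.014],"grip":-0.9},{"translation":[-18,40,0],"twist":[0,0,0],"grip":-0.9},{"translation":[-18,40,0],"twist":[0,0,0],"grip":-0.9},{"translation":[-15,31,0],"twist":[0,0,0],"grip":-0.9},{"translation":[0,0,0],"twist":[0,0,0],"grip":-0.9},{"translation":[0,0,0],"twist":[0,0,0],"grip":-0.9},{"translation":[0,0,0],"twist":[0,0,0],"grip":-0.9},{"translation":[0,0,0],"twist":[0,0,0],"grip":-0.9},{"translation":[0,0,0],"twist":[0,0,0],"grip":-0.9},{"translation":[0,0,0],"twist":[0,0,0],"grip":-0.9}]' 30 >/dev/null
python3 go.py 465 -382 11 7.7
python3 - <<'E'
from h import *
i,p,d=snap("wrist");save("w2.png",p)
E
```

```text
t 5.2 pos [ 464.7 -390.6   98.8] yaw 5.9 tilt 0.20 open 0.019 F [ 0.1 -0.6 -0.7]
turn (tool rotvec) [ 0.003 -0.002 -0.032]  shift now-axes [ 1.  -8.8 87.8]  shift after turn [ 1.4 -8.5 87.8]
```

View pics/w2.png

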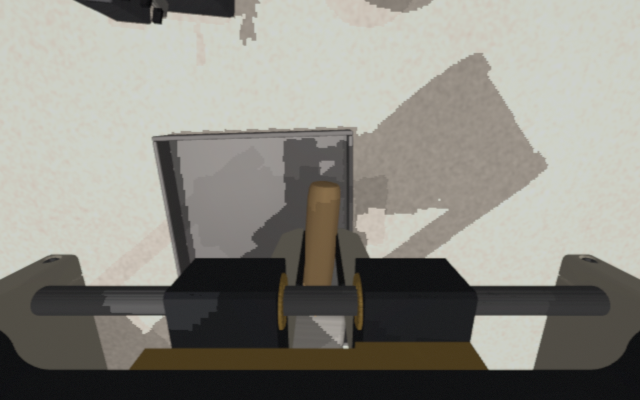

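The brush is held in the tool with its handle end at (323,185), over the right half of the tray. I'll shift it a little left, lower it and release.

```bash
python3 -m pendant '[{"translation":[0,-7,20],"twist":[0,0,-0.03],"grip":-0.9},{"translation":[0,-6,30],"twist":[0,0,0],"grip":-0.9},{"translation":[0,0,20],"twist":[0,0,0],"grip":-0.9},{"translation":[0,0,13],"twist":[0,0,0],"grip":-0.9},{"translation":[0,0,4],"twist":[0,0,0],"grip":-0.9},{"translation":[0,0,0],"twist":[0,0,0],"grip":-0.2},{"translation":[0,0,0],"twist":[0,0,0],"grip":-0.2},{"translation":[0,0,0],"twist":[0,0,0],"grip":-0.2},{"translation":[0,0,-30],"twist":[0,0,0],"grip":-0.2},{"translation":[0,0,-50],"twist":[0,0,0],"grip":-0.2}]' 30 >/dev/null
python3 go.py
python3 - <<'E'
from h import *
import sys
# pans now (top camera)
i,p,d=snap("top");W=cloud(i,d);np.savez("/tmp/t1.npz",p=p,W=W)
m=((W[...,2]>0.007)&(W[...,2]<0.06)).astype(np.uint8);m[300:]=0;m[:,260:]=0
n,l,s,c=cv2.connectedComponentsWithStats(m,connectivity=4)
for k in range(1,n):
    if s[k,4]<200: continue
    P=W[l==k]; r=cv2.minAreaRect(P[:,:2].astype(np.float32)*1000);(w,h)=r[1];a=r[2]+(90 if h>w else 0);a=(a+90)%180-90
    u=np.array([np.cos(np.radians(a)),np.sin(np.radians(a))]);print(np.round(r[0]),np.round(r[1]),"ang",round(a,1),"grip",np.round(np.array(r[0])-80.5*u,1))
E
```

```text
t 6.2 pos [ 463.1 -374.2   88.8] yaw 7.8 tilt 0.06 open 0.037 F [ 0.4 -0.2  0.5]
[531. 244.] [209.  72.] ang 10.6 grip [452.1 229.3]
[506. 328.] [204.  71.] ang 29.5 grip [436.3 288.1]
[478. 412.] [203.  71.] ang 53.2 grip [429.3 347.5]
[293. 256.] [179.  43.] ang 56.5 grip [248.9 188.7]
```

```bash
python3 go.py 451 229 90 10.6
python3 -m pendant '[{"translation":[5,-48,0],"twist":[0,0,-0.02],"grip":-0.1},{"translation":[5,-50,0],"twist":[0,0,-0.02],"grip":-0.1},{"translation":[5,-50,0],"twist":[0,0,0],"grip":-0.1},{"translation":[5,-50,0],"twist":[0,0,0],"grip":-0.1},{"translation":[5,-50,0],"twist":[0,0,0],"grip":-0.1},{"translation":[5,-50,0],"twist":[0,0,0],"grip":-0.1},{"translation":[5,-50,0],"twist":[0,0,0],"grip":-0.1},{"translation":[5,-50,0],"twist":[0,0,0],"grip":-0.1},{"translation":[5,-50,0],"twist":[0,0,0],"grip":-0.1},{"translation":[5,-50,0],"twist":[0,0,0],"grip":-0.1}]' >/dev/null
python3 go.py 451 229 90 10.6
```

```text
t 6.2 pos [ 467.5 -378.3  100.5] yaw 7.8 tilt 0.75 open 0.037 F [ 4.3 -3.4  6.4]
turn (tool rotvec) [ 0.01  -0.008 -0.049]  shift now-axes [  66.1 -604.     5. ]  shift after turn [  95.5 -600.    10.5]
t 7.2 pos [445.5 115.3 109.5] yaw 9.5 tilt 3.16 open 0.042 F [-0.2 -0.3 -0.4]
turn (tool rotvec) [ 0.033 -0.044 -0.02 ]  shift now-axes [  23.3 -111.8   16.9]  shift after turn [  26.3 -110.7   19.5]
```

```bash
python3 -m pendant '[{"translation":[8,-37,6],"twist":[0.02,-0.03,-0.01],"grip":-0.1},{"translation":[8,-37,6],"twist":[0.013,-0.014,-0.01],"grip":-0.1},{"translation":[8,-33,6],"twist":[0,0,0],"grip":-0.1},{"translation":[0,0,0],"twist":[0,0,0],"grip":-0.1},{"translation":[0,0,0],"twist":[0,0,0],"grip":-0.1},{"translation":[0,0,0],"twist":[0,0,0],"grip":-0.1},{"translation":[0,0,0],"twist":[0,0,0],"grip":-0.1},{"translation":[0,0,0],"twist":[0,0,0],"grip":-0.1},{"translation":[0,0,0],"twist":[0,0,0],"grip":-0.1},{"translation":[0,0,0],"twist":[0,0,0],"grip":-0.1}]' >/dev/null
python3 go.py 451 229 4 10.6
python3 - <<'E'
from h import *
i,p,d=snap("wrist");save("w3.png",p);W=cloud(i,d)
m=((W[...,2]>.014)&(W[...,2]<.03)&(W[...,0]>.42)&(W[...,0]<.5)&(abs(W[...,1]-.235)<.04))
P=W[m];print(len(P));print(cv2.minAreaRect(P[:,:2].astype(np.float32)*1000), np.median(P[:,2]))
E
```

```text
t 8.2 pos [455.7 234.2  99.2] yaw 10.9 tilt 1.00 open 0.042 F [ 0.4 -0.1  0.4]
turn (tool rotvec) [-0.004 -0.017  0.004]  shift now-axes [-7.2  4.6 95. ]  shift after turn [-5.6  4.3 95.2]
1632
((464.0807800292969, 251.84434509277344), (69.980712890625, 57.23735427856445), 9.2308988571167) 0.02528383039474398
```

View pics/w3.png

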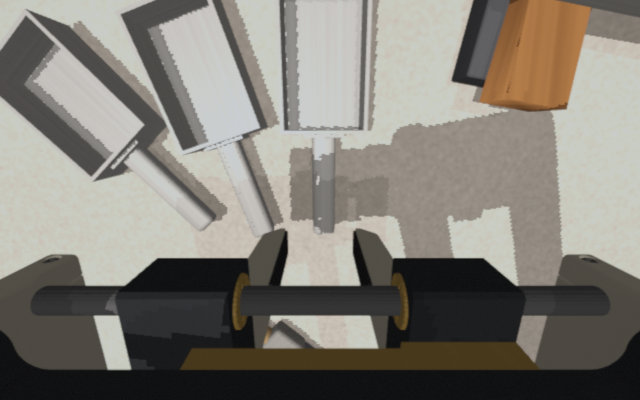

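Wrist view: the right pan's handle runs (324,140) to (324,232), centred between the open fingers. The neighbouring handle at (262,232) clears the left finger. I descend and grip.

```bash
python3 -m pendant '[{"translation":[-4,3,25],"twist":[-0.004,-0.017,0],"grip":-0.1},{"translation":[-2,2,25],"twist":[0,0,0],"grip":-0.1},{"translation":[0,0,20],"twist":[0,0,0],"grip":-0.1},{"translation":[0,0,15],"twist":[0,0,0],"grip":-0.1},{"translation":[0,0,8],"twist":[0,0,0],"grip":-0.1},{"translation":[0,0,0],"twist":[0,0,0],"grip":-0.1},{"translation":[0,0,0],"twist":[0,0,0],"grip":-0.1},{"translation":[0,0,0],"twist":[0,0,0],"grip":-0.1},{"translation":[0,0,0],"twist":[0,0,0],"grip":-0.1},{"translation":[0,0,0],"twist":[0,0,0],"grip":-0.1}]' >/dev/null
python3 go.py 451 229 4 10.6
python3 - <<'E'
from h import *
i,p,d=snap("wrist");save("w4.png",p);W=cloud(i,d)
m=((W[...,2]>.018)&(W[...,2]<.035)&(W[...,0]>.43)&(W[...,0]<.51)&(abs(W[...,1]-.235)<.025))
P=W[m];print(len(P));print(cv2.minAreaRect(P[:,:2].astype(np.float32)*1000), np.median(P[:,2]))
E
```

```text
t 9.3 pos [454.7 228.5   7.3] yaw 10.8 tilt 0.39 open 0.042 F [ 0.   0.7 -0. ]
turn (tool rotvec) [-0.001 -0.007  0.003]  shift now-axes [-3.6 -1.2  3.3]  shift after turn [-3.6 -1.2  3.3]
4708
((471.09771728515625, 243.45709228515625), (79.36859130859375, 37.13857650756836), 10.671221733093262) 0.02535126181914342
```

```bash
python3 -m pendant '[{"translation":[-3,0,3],"twist":[0,0,0],"grip":-0.1},{"translation":[0,0,0],"twist":[0,0,0],"grip":-0.9},{"translation":[0,0,0],"twist":[0,0,0],"grip":-0.9},{"translation":[0,0,0],"twist":[0,0,0],"grip":-0.9},{"translation":[0,0,0],"twist":[0,0,0],"grip":-0.9},{"translation":[0,0,0],"twist":[0,0,0],"grip":-0.9},{"translation":[-15,0,0],"twist":[0,0,0],"grip":-0.9},{"translation":[-25,0,0],"twist":[0,0,0.04],"grip":-0.9},{"translation":[-20,5,0],"twist":[0,0,0.07],"grip":-0.9},{"translation":[-10,5,0],"twist":[0,0,0.06],"grip":-0.9}]' 50 >/dev/null
python3 go.py 380 -159 4 0.7
python3 -m pendant '[{"translation":[0,20,0],"twist":[0,0,0],"grip":-0.9},{"translation":[0,30,0],"twist":[0,0,0],"grip":-0.9},{"translation":[0,30,0],"twist":[0,0,0],"grip":-0.9},{"translation":[0,30,0],"twist":[0,0,0],"grip":-0.9},{"translation":[0,30,0],"twist":[0,0,0],"grip":-0.9},{"translation":[0,30,0],"twist":[0,0,0],"grip":-0.9},{"translation":[0,30,0],"twist":[0,0,0],"grip":-0.9},{"translation":[0,20,0],"twist":[0,0,0],"grip":-0.9},{"translation":[0,0,0],"twist":[0,0,0],"grip":-0.9},{"translation":[0,0,0],"twist":[0,0,0],"grip":-0.9}]' 50 >/dev/null
python3 go.py 380 -159 4 0.7
```

```text
t 10.3 pos [384.2 207.3   4.5] yaw 0.8 tilt 0.63 open 0.020 F [0.9 1.2 2.2]
turn (tool rotvec) [-0.004 -0.01   0.001]  shift now-axes [ -9.1 366.2  -1. ]  shift after turn [ -8.7 366.2   0.5]
t 11.3 pos [386.4 -19.1   4.7] yaw 0.8 tilt 0.89 open 0.020 F [ 0.1  0.  -1.4]
turn (tool rotvec) [-0.006 -0.014  0.001]  shift now-axes [ -8.3 139.8  -0.3]  shift after turn [ -8.1 139.8   0.7]
```

Now 140 mm further right, then a check of the pan's alignment against the lane openings with the wrist camera.

```bash
python3 -m pendant '[{"translation":[-2,20,0],"twist":[-0.003,-0.007,0],"grip":-0.9},{"translation":[-2,30,0],"twist":[-0.003,-0.007,0],"grip":-0.9},{"translation":[0,30,0],"twist":[0,0,0],"grip":-0.9},{"translation":[0,30,0],"twist":[0,0,0],"grip":-0.9},{"translation":[0,20,0],"twist":[0,0,0],"grip":-0.9},{"translation":[0,6,0],"twist":[0,0,0],"grip":-0.9},{"translation":[0,0,0],"twist":[0,0,0],"grip":-0.9},{"translation":[0,0,0],"twist":[0,0,0],"grip":-0.9},{"translation":[0,0,0],"twist":[0,0,0],"grip":-0.9},{"translation":[0,0,0],"twist":[0,0,0],"grip":-0.9}]' 50 >/dev/null
python3 go.py 380 -159 4 0.7
cat > pan.py <<'E'
import sys; from h import *
# fit pan box rim (z>0.03) in front of cooler from the wrist camera
i,p,d=snap("wrist");save(sys.argv[1],p);W=cloud(i,d);np.savez("/tmp/w.npz",p=p,W=W)
s=robot.read_state();g=s["tool_pos"]
m=((W[...,2]>.028)&(W[...,2]<.045)&(W[...,0]>g[0]+.06)&(W[...,0]<min(g[0]+.2,.62))&(abs(W[...,1]-g[1])<.06))
P=W[m];print(len(P));print(cv2.minAreaRect(P[:,:2].astype(np.float32)*1000))
E
python3 pan.py w5.png
```

```text
t 12.3 pos [ 387.9 -148.9    4.8] yaw 1.4 tilt 0.28 open 0.020 F [ 0.1 -1.5 -0.1]
turn (tool rotvec) [-0.004 -0.003  0.013]  shift now-axes [-8.1  9.9  0.8]  shift after turn [-8.  10.   0.8]
4082
((485.6751403808594, -145.23324584960938), (58.65484619140625, 70.80428314208984), 1.7161564826965332)
```

View pics/w5.png

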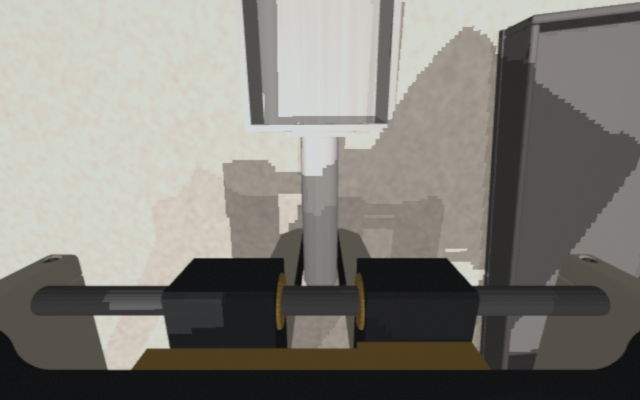

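Wrist view: the pan box spans (245..395, 128) and is square to the tool, about 14 mm left of the lane line. I check the lane line from the two rail tips seen in w1.png.

Run:
```python
from h import *
i=robot.camera_info("wrist");f=200/np.tan(np.radians(i["vertical_fov"])/2)
M=np.array([[-.389,.886,.253,.544],[-.921,-.374,-.107,-.117],[0,-.274,.962,.292]])
for u,v,z in((186,58,0),(183,48,.007),(190,56,.0),(272,12,0),(268,5,.007),(143,150,.0)):
    r=M[:,:3]@np.array([(u-i["cx"])/f,-(v-i["cy"])/f,-1]);print(u,v,z,np.round(M[:,3]+r*(z-M[2,3])/r[2],3))
p=cv2.imread("pics/w1.png");cv2.imwrite("pics/w1c.png",cv2.resize(p[0:180,0:300],None,fx=2.6,fy=2.6,interpolation=cv2.INTER_CUBIC))
```

```text
186 58 0 [ 0.645 -0.021  0.   ]
183 48 0.007 [ 0.651 -0.025  0.007]
190 56 0.0 [ 0.645 -0.025  0.   ]
272 12 0 [ 0.648 -0.113  0.   ]
268 5 0.007 [ 0.651 -0.112  0.007]
143 150 0.0 [0.587 0.064 0.   ]
```

View pics/w1c.png

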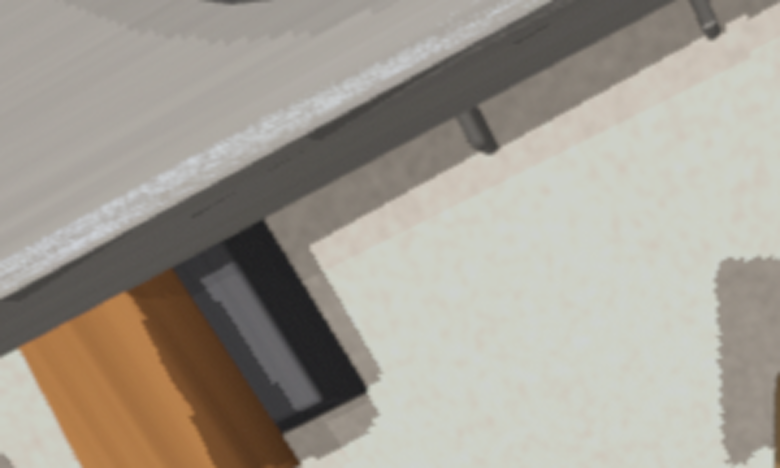

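Crop: the rail tips at (490,150) and (712,35) give lane-divider lines at y = -0.023 and -0.112, so the cooler's centre line is y = -0.068 and the right lane is at about -0.158. Now I align and advance.

```bash
python3 -m pendant '[{"translation":[0,6,0],"twist":[0,0,0.007],"grip":-0.9},{"translation":[0,6,0],"twist":[0,0,0.007],"grip":-0.9},{"translation":[0,0,0],"twist":[0,0,0],"grip":-0.9},{"translation":[15,0,0],"twist":[0,0,0],"grip":-0.9},{"translation":[20,0,0],"twist":[0,0,0],"grip":-0.9},{"translation":[15,0,0],"twist":[0,0,0],"grip":-0.9},{"translation":[0,0,0],"twist":[0,0,0],"grip":-0.9},{"translation":[0,0,0],"twist":[0,0,0],"grip":-0.9},{"translation":[0,0,0],"twist":[0,0,0],"grip":-0.9},{"translation":[0,0,0],"twist":[0,0,0],"grip":-0.9}]' 50 >/dev/null
python3 go.py 588 -159 4 0.9;python3 pan.py w6.png
```

```text
t 13.4 pos [ 437.4 -161.8    4.8] yaw 0.5 tilt 0.25 open 0.020 F [ 1.4  0.6 -0.3]
turn (tool rotvec) [-0.004 -0.001 -0.007]  shift now-axes [150.6  -1.5   0.9]  shift after turn [150.6  -0.4   0.8]
4091
((534.7728271484375, -159.07020568847656), (59.50321960449219, 70.8935317993164), 0.7702885270118713)
```

```bash
python3 -m pendant '[{"translation":[15,-1,0],"twist":[0,0,-0.003],"grip":-0.9},{"translation":[15,0,0],"twist":[0,0,0],"grip":-0.9},{"translation":[15,0,0],"twist":[0,0,0],"grip":-0.9},{"translation":[15,0,0],"twist":[0,0,0],"grip":-0.9},{"translation":[15,0,0],"twist":[0,0,0],"grip":-0.9},{"translation":[15,0,0],"twist":[0,0,0],"grip":-0.9},{"translation":[15,0,0],"twist":[0,0,0],"grip":-0.9},{"translation":[10,0,0],"twist":[0,0,0],"grip":-0.9},{"translation":[5,0,0],"twist":[0,0,0],"grip":-0.9},{"translation":[0,0,0],"twist":[0,0,0],"grip":-0.9}]' 50 >/dev/null
python3 go.py 588 -159 4 0.9;
python3 -m pendant '[{"translation":[8,0,0],"twist":[0,0,0],"grip":-0.9},{"translation":[8,0,0],"twist":[0,0,0],"grip":-0.9},{"translation":[5,0,0],"twist":[0,0,0],"grip":-0.9},{"translation":[4,0,0],"twist":[0,0,0],"grip":-0.9},{"translation":[4,0,0],"twist":[0,0,0],"grip":-0.9},{"translation":[4,0,0],"twist":[0,0,0],"grip":-0.9},{"translation":[4,0,0],"twist":[0,0,0],"grip":-0.9},{"translation":[0,0,0],"twist":[0,0,0],"grip":-0.9},{"translation":[0,0,0],"twist":[0,0,0],"grip":-0.9},{"translation":[0,0,0],"twist":[0,0,0],"grip":-0.9}]' 50 >/dev/null
python3 go.py 588 -159 4 0.9
```

```text
t 14.4 pos [ 552.  -160.9    4.8] yaw 0.5 tilt 0.79 open 0.019 F [2.4 0.4 2. ]
turn (tool rotvec) [-0.004  0.013 -0.008]  shift now-axes [36.  -1.6  0.4]  shift after turn [36.  -1.3  0.8]
t 15.4 pos [ 584.7 -161.     4.8] yaw 0.4 tilt 1.25 open 0.020 F [-0.1  0.3  1.7]
turn (tool rotvec) [-0.005  0.021 -0.009]  shift now-axes [ 3.3 -2.   0.7]  shift after turn [ 3.3 -1.9  0.8]
```

```bash
python3 -m pendant '[{"translation":[3,0,0],"twist":[0.005,0.02,0],"grip":-0.9},{"translation":[3,0,0],"twist":[0,0,0],"grip":-0.9},{"translation":[3,0,0],"twist":[0,0,0],"grip":-0.9},{"translation":[3,0,0],"twist":[0,0,0],"grip":-0.9},{"translation":[3,0,0],"twist":[0,0,0],"grip":-0.9},{"translation":[3,0,0],"twist":[0,0,0],"grip":-0.9},{"translation":[3,0,0],"twist":[0,0,0],"grip":-0.9},{"translation":[3,0,0],"twist":[0,0,0],"grip":-0.9},{"translation":[3,0,0],"twist":[0,0,0],"grip":-0.9},{"translation":[3,0,0],"twist":[0,0,0],"grip":-0.9}]' 50 >/dev/null
python3 go.py 588 -159 4 0.9
```

```text
t 16.4 pos [ 589.9 -160.6    3. ] yaw 0.4 tilt 3.21 open 0.020 F [-17.6   0.9  15.6]
turn (tool rotvec) [-0.018  0.053 -0.009]  shift now-axes [-1.9 -1.7 -0.9]  shift after turn [-1.8 -1.7 -1. ]
```

```bash
python3 -m pendant '[{"translation":[-2,0,0],"twist":[0,0,0],"grip":-0.1},{"translation":[0,0,0],"twist":[0,0,0],"grip":-0.1},{"translation":[0,0,0],"twist":[0,0,0],"grip":-0.1},{"translation":[0,0,-20],"twist":[0,0,0],"grip":-0.1},{"translation":[0,0,-30],"twist":[-0.018,0.053,0],"grip":-0.1},{"translation":[-30,-20,-40],"twist":[0,0,0],"grip":-0.1},{"translation":[-40,-40,0],"twist":[0,0,-0.05],"grip":-0.1},{"translation":[-20,-50,0],"twist":[0,0,-0.1],"grip":-0.1},{"translation":[-5,-50,0],"twist":[0,0,-0.1],"grip":-0.1},{"translation":[0,-50,0],"twist":[0,0,-0.1],"grip":-0.1}]' >/dev/null
cat > pans.py <<'E'
from h import *
i,p,d=snap("top");W=cloud(i,d);np.savez("/tmp/t1.npz",p=p,W=W)
m=((W[...,2]>0.007)&(W[...,2]<0.045)).astype(np.uint8);m[300:]=0;m[:,262:]=0
n,l,s,c=cv2.connectedComponentsWithStats(m,connectivity=4)
for k in range(1,n):
    if s[k,4]<200: continue
    P=W[l==k]; r=cv2.minAreaRect(P[:,:2].astype(np.float32)*1000);(w,h)=r[1];a=r[2]+(90 if h>w else 0);a=(a+90)%180-90
    u=np.array([np.cos(np.radians(a)),np.sin(np.radians(a))]);print(np.round(r[0]),np.round(r[1]),"ang",round(a,1),"grip",np.round(np.array(r[0])-80.5*u,1))
v=[W[v,u,2] for u in range(300,380,8) for v in range(147,150)];F=[max(v for v in range(130,165) if W[v,u,2]>.065) for u in range(300,380,8)]
print("deck front z",np.round([np.mean([W[v-2,u,2] for v,u in zip(F,range(300,380,8))])],4))
E
python3 pans.py; python3 go.py 436 288 90 29.5
```

```text
[506. 328.] [203.  71.] ang 29.4 grip [436.3 288.4]
[477. 412.] [204.  71.] ang 53.0 grip [429.1 347.9]
[293. 256.] [179.  42.] ang 58.0 grip [250.3 188.1]
deck front z [0.08]
t 17.5 pos [475.5  44.   91.9] yaw 21.1 tilt 0.34 open 0.042 F [ 0.5  4.8 -2. ]
turn (tool rotvec) [-0.001 -0.006 -0.147]  shift now-axes [  50.8 -241.9    2.5]  shift after turn [  85.7 -231.8    1.9]
```

```bash
python3 -m pendant '[{"translation":[0,0,0],"twist":[0,0,-0.147],"grip":-0.1},{"translation":[16,-46,0],"twist":[0,0,0],"grip":-0.1},{"translation":[17,-47,0],"twist":[0,0,0],"grip":-0.1},{"translation":[17,-47,0],"twist":[0,0,0],"grip":-0.1},{"translation":[17,-46,0],"twist":[0,0,0],"grip":-0.1},{"translation":[10,-26,0],"twist":[0,0,0],"grip":-0.1},{"translation":[0,0,0],"twist":[0,0,0],"grip":-0.1},{"translation":[0,0,0],"twist":[0,0,0],"grip":-0.1},{"translation":[0,0,0],"twist":[0,0,0],"grip":-0.1},{"translation":[0,0,0],"twist":[0,0,0],"grip":-0.1}]' >/dev/null
python3 go.py 436 288.3 4 29.4
```

```text
t 18.5 pos [438.3 274.1  93. ] yaw 29.6 tilt 0.73 open 0.042 F [0.2 0.6 0.5]
turn (tool rotvec) [ 0.001 -0.013  0.004]  shift now-axes [  3.9 -13.6  89. ]  shift after turn [  5.  -13.5  89. ]
```

```bash
python3 -m pendant '[{"translation":[-2,-7,10],"twist":[0,-0.013,0],"grip":-0.32},{"translation":[0,-7,15],"twist":[0,0,0],"grip":-0.32},{"translation":[0,0,20],"twist":[0,0,0],"grip":-0.32},{"translation":[0,0,20],"twist":[0,0,0],"grip":-0.32},{"translation":[0,0,15],"twist":[0,0,0],"grip":-0.32},{"translation":[0,0,7],"twist":[0,0,0],"grip":-0.32},{"translation":[0,0,0],"twist":[0,0,0],"grip":-0.32},{"translation":[0,0,0],"twist":[0,0,0],"grip":-0.9},{"translation":[0,0,0],"twist":[0,0,0],"grip":-0.9},{"translation":[0,0,0],"twist":[0,0,0],"grip":-0.9}]' 50 >/dev/null
python3 go.py 380 -70 4 0.9
```

```text
t 19.5 pos [4.293e+02 2.842e+02 3.000e-01] yaw 29.2 tilt 0.12 open 0.019 F [-1.1 -1.2  6.2]
turn (tool rotvec) [0.001 0.002 0.494]  shift now-axes [-215.9  285.1   -3.1]  shift after turn [-54.9 353.3  -3.7]
```

```bash
python3 -m pendant '[{"translation":[-15,0,-3],"twist":[0,0,0],"grip":-0.9},{"translation":[-20,5,0],"twist":[0,0,0.05],"grip":-0.9},{"translation":[-20,10,0],"twist":[0,0,0.07],"grip":-0.9},{"translation":[-15,15,0],"twist":[0,0,0.08],"grip":-0.9},{"translation":[-10,20,0],"twist":[0,0,0.08],"grip":-0.9},{"translation":[-5,20,0],"twist":[0,0,0.08],"grip":-0.9},{"translation":[0,20,0],"twist":[0,0,0.08],"grip":-0.9},{"translation":[0,20,0],"twist":[0,0,0.05],"grip":-0.9},{"translation":[0,10,0],"twist":[0,0,0],"grip":-0.9},{"translation":[0,0,0],"twist":[0,0,0],"grip":-0.9}]' 50 >/dev/null
python3 go.py 365 -70 4 0.9
```

```text
t 20.5 pos [3.756e+02 1.291e+02 3.000e-01] yaw 0.2 tilt 0.11 open 0.020 F [-1.4 -2.   4.3]
turn (tool rotvec) [-0.     0.002 -0.013]  shift now-axes [-11.2 199.1  -3.8]  shift after turn [-13.7 198.9  -3.7]
```

```bash
python3 -m pendant '[{"translation":[-10,0,-3],"twist":[0,0,-0.013],"grip":-0.9},{"translation":[-3,10,0],"twist":[0,0,0],"grip":-0.9},{"translation":[0,25,0],"twist":[0,0,0],"grip":-0.9},{"translation":[0,30,0],"twist":[0,0,0],"grip":-0.9},{"translation":[0,30,0],"twist":[0,0,0],"grip":-0.9},{"translation":[0,30,0],"twist":[0,0,0],"grip":-0.9},{"translation":[0,30,0],"twist":[0,0,0],"grip":-0.9},{"translation":[0,30,0],"twist":[0,0,0],"grip":-0.9},{"translation":[0,8,0],"twist":[0,0,0],"grip":-0.9},{"translation":[0,0,0],"twist":[0,0,0],"grip":-0.9}]' 50 >/dev/null
python3 go.py 578 -69 4 0.9; python3 pan.py w7.png
python3 - <<'E'
import numpy as np
W=np.load("/tmp/w.npz")["W"]
E
```

```text
t 21.5 pos [ 3.643e+02 -7.010e+01  3.000e-01] yaw 1.8 tilt 0.30 open 0.020 F [-0.6  1.7  4.3]
turn (tool rotvec) [0.    0.005 0.015]  shift now-axes [213.7   5.5  -4.8]  shift after turn [213.7   2.3  -3.7]
3995
((466.1194763183594, -64.81159973144531), (46.5754280090332, 71.00204467773438), 1.8802989721298218)
```

```bash
python3 -m pendant '[{"translation":[0,2,-4],"twist":[0,0,0.008],"grip":-0.9},{"translation":[0,2,0],"twist":[0,0,0.008],"grip":-0.9},{"translation":[15,0,0],"twist":[0,0,0],"grip":-0.9},{"translation":[20,0,0],"twist":[0,0,0],"grip":-0.9},{"translation":[20,0,0],"twist":[0,0,0],"grip":-0.9},{"translation":[10,0,0],"twist":[0,0,0],"grip":-0.9},{"translation":[0,0,0],"twist":[0,0,0],"grip":-0.9},{"translation":[0,0,0],"twist":[0,0,0],"grip":-0.9},{"translation":[0,0,0],"twist":[0,0,0],"grip":-0.9},{"translation":[0,0,0],"twist":[0,0,0],"grip":-0.9}]' 50 >/dev/null
python3 go.py 578 -69 4 0.9; python3 pan.py w8.png
```

```text
t 22.6 pos [427.8 -65.5   1.3] yaw 1.2 tilt 0.66 open 0.020 F [ 0.  -0.6 -0.5]
turn (tool rotvec) [-0.001  0.012  0.006]  shift now-axes [150.1   6.7  -4.4]  shift after turn [150.1   5.8  -2.7]
4025
((522.6227416992188, -62.441959381103516), (61.09097671508789, 70.56440734863281), 1.5188534259796143)
```

View pics/w8.png

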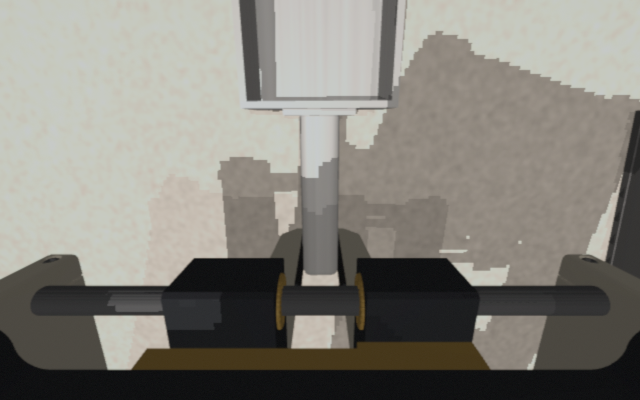

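Wrist view: the pan box (245..395, 103) is square but 6 mm left of the lane line, so I correct that while going in.

```bash
python3 -m pendant '[{"translation":[0,3,-3],"twist":[0,0,0.006],"grip":-0.9},{"translation":[0,3,0],"twist":[0,0,0.006],"grip":-0.9},{"translation":[0,2,0],"twist":[0,0,0],"grip":-0.9},{"translation":[0,0,0],"twist":[0,0,0],"grip":-0.9},{"translation":[10,0,0],"twist":[0,0,0],"grip":-0.9},{"translation":[10,0,0],"twist":[0,0,0],"grip":-0.9},{"translation":[0,0,0],"twist":[0,0,0],"grip":-0.9},{"translation":[0,0,0],"twist":[0,0,0],"grip":-0.9},{"translation":[0,0,0],"twist":[0,0,0],"grip":-0.9},{"translation":[0,0,0],"twist":[0,0,0],"grip":-0.9}]' 50 >/dev/null
python3 go.py 578 -69 4 0.9; python3 pan.py w9.png
```

```text
t 23.6 pos [447.9 -73.7   3.3] yaw 0.4 tilt 0.85 open 0.019 F [ 0.2 -1.4 -1.4]
turn (tool rotvec) [-0.002  0.015 -0.008]  shift now-axes [130.1  -3.7  -2.6]  shift after turn [130.1  -2.7  -0.7]
4383
((541.2489013671875, -71.6799087524414), (65.9859848022461, 70.9852066040039), 0.40696626901626587)
```

```bash
python3 -m pendant '[{"translation":[10,-2,0],"twist":[0,0.008,-0.004],"grip":-0.9},{"translation":[15,-1,0],"twist":[0,0.007,-0.004],"grip":-0.9},{"translation":[15,0,0],"twist":[0,0,0],"grip":-0.9},{"translation":[15,0,0],"twist":[0,0,0],"grip":-0.9},{"translation":[15,0,0],"twist":[0,0,0],"grip":-0.9},{"translation":[15,0,0],"twist":[0,0,0],"grip":-0.9},{"translation":[15,0,0],"twist":[0,0,0],"grip":-0.9},{"translation":[10,0,0],"twist":[0,0,0],"grip":-0.9},{"translation":[5,0,0],"twist":[0,0,0],"grip":-0.9},{"translation":[0,0,0],"twist":[0,0,0],"grip":-0.9}]' 50 >/dev/null
python3 go.py 582 -69 4 0.9
python3 -m pendant '[{"translation":[5,0,0],"twist":[0,0.01,0],"grip":-0.9},{"translation":[4,0,0],"twist":[0,0,0],"grip":-0.9},{"translation":[3,0,0],"twist":[0,0,0],"grip":-0.9},{"translation":[3,0,0],"twist":[0,0,0],"grip":-0.9},{"translation":[3,0,0],"twist":[0,0,0],"grip":-0.9},{"translation":[2,0,0],"twist":[0,0,0],"grip":-0.9},{"translation":[2,0,0],"twist":[0,0,0],"grip":-0.9},{"translation":[2,0,0],"twist":[0,0,0],"grip":-0.9},{"translation":[2,0,0],"twist":[0,0,0],"grip":-0.9},{"translation":[0,0,0],"twist":[0,0,0],"grip":-0.9}]' 50 >/dev/null
python3 go.py 582 -69 4 0.9
```

```text
t 24.6 pos [569.3 -66.4   1. ] yaw 1.0 tilt 0.26 open 0.019 F [ 0.4 -0.  -1.2]
turn (tool rotvec) [-0.004 -0.002  0.002]  shift now-axes [12.7  2.8 -3. ]  shift after turn [12.6  2.8 -3. ]
t 25.6 pos [576.8 -65.9   0.8] yaw 1.0 tilt 1.53 open 0.020 F [0.9 0.3 0.5]
turn (tool rotvec) [-0.006  0.026  0.002]  shift now-axes [ 5.   3.2 -3.3]  shift after turn [ 5.1  3.2 -3.2]
```

```bash
python3 -m pendant '[{"translation":[5,0,-2],"twist":[0,0.026,0],"grip":-0.9},{"translation":[5,0,0],"twist":[0,0,0],"grip":-0.9},{"translation":[5,0,0],"twist":[0,0,0],"grip":-0.9},{"translation":[5,0,0],"twist":[0,0,0],"grip":-0.9},{"translation":[5,0,0],"twist":[0,0,0],"grip":-0.9},{"translation":[5,0,0],"twist":[0,0,0],"grip":-0.9},{"translation":[0,0,0],"twist":[0,0,0],"grip":-0.9},{"translation":[0,0,0],"twist":[0,0,0],"grip":-0.9},{"translation":[0,0,0],"twist":[0,0,0],"grip":-0.9},{"translation":[0,0,0],"twist":[0,0,0],"grip":-0.9}]' 50 >/dev/null
python3 go.py 582 -69 4 0.9
```

```text
t 26.6 pos [577.5 -64.9   1.6] yaw 1.1 tilt 3.46 open 0.019 F [-2.   0.9 -0.5]
turn (tool rotvec) [-0.01   0.06   0.003]  shift now-axes [ 4.3  4.2 -2.7]  shift after turn [ 4.4  4.2 -2.4]
```

```bash
python3 -m pendant '[{"translation":[-1,0,-1],"twist":[0,0,0],"grip":-0.1},{"translation":[0,0,0],"twist":[0,0,0],"grip":-0.1},{"translation":[0,0,0],"twist":[0,0,0],"grip":-0.1},{"translation":[0,0,-30],"twist":[-0.01,0.03,0],"grip":-0.1},{"translation":[0,0,-40],"twist":[0,0.03,0],"grip":-0.1},{"translation":[-40,-20,-40],"twist":[0,0,0],"grip":-0.1},{"translation":[-50,-30,-30],"twist":[0,0,0],"grip":-0.1},{"translation":[-30,-50,-10],"twist":[0,0,0],"grip":-0.1},{"translation":[0,0,0],"twist":[0,0,0],"grip":-0.1},{"translation":[0,0,0],"twist":[0,0,0],"grip":-0.1}]' >/dev/null
python3 go.py
cat > ends.py <<'E'
from h import *
for n in ("wrist","top"):
    i,p,d=snap(n);W=cloud(i,d);save(n+"_ends.png",p)
    for yc in(-.158,-.068,.022):
        m=(W[...,2]>.017)&(W[...,2]<.034)&(abs(W[...,1]-yc)<.014)&(W[...,0]>.5)&(W[...,0]<.636)
        if m.sum()>20: P=W[m];print(n,yc,m.sum(),"end x %.4f"%np.percentile(P[:,0],2),"y %.4f"%P[:,1].mean(),"max x %.4f"%P[:,0].max())
E
python3 ends.py; python3 pans.py
```

```text
t 27.6 pos [479.4  17.6 142.4] yaw 1.0 tilt 0.56 open 0.042 F [ 0.8 -0.4  0.5]
wrist -0.158 1892 end x 0.5704 y -0.1573 max x 0.6360
wrist -0.068 1660 end x 0.5685 y -0.0628 max x 0.6359
top -0.158 143 end x 0.5693 y -0.1622 max x 0.6360
top -0.068 62 end x 0.6060 y -0.0654 max x 0.6357
[478. 412.] [203.  71.] ang 53.2 grip [429.6 347.9]
[293. 257.] [180.  42.] ang 58.7 grip [251.5 188. ]
deck front z [0.1929]
```

View pics/wrist_ends.png

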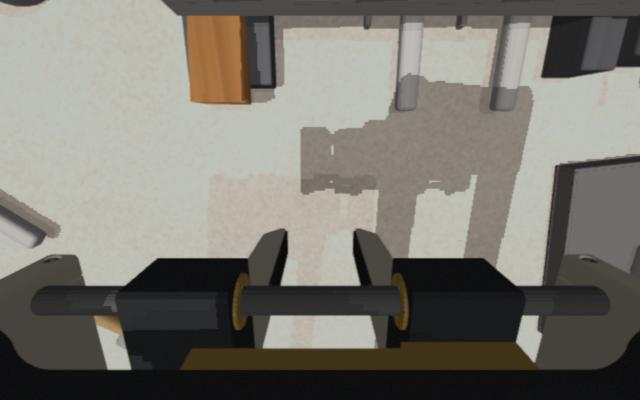

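Wrist view: the two pan handles stick out from the apron and end level at (407,108) and (503,108). Their ends measure x = 0.569–0.570, so both are home. The wedge is undisturbed at (220,60). Pan 3 next.

```bash
python3 go.py 429 347 100 53.2
python3 -m pendant '[{"translation":[0,-40,0],"twist":[0,0,-0.1],"grip":-0.1},{"translation":[0,-40,0],"twist":[0,0,-0.13],"grip":-0.1},{"translation":[0,-40,0],"twist":[0,0,-0.13],"grip":-0.1},{"translation":[10,-40,0],"twist":[0,0,-0.13],"grip":-0.1},{"translation":[10,-40,0],"twist":[0,0,-0.13],"grip":-0.1},{"translation":[20,-35,0],"twist":[0,0,-0.13],"grip":-0.1},{"translation":[20,-25,10],"twist":[0,0,-0.13],"grip":-0.1},{"translation":[0,0,0],"twist":[0,0,0],"grip":-0.1},{"translation":[0,0,0],"twist":[0,0,0],"grip":-0.1},{"translation":[0,0,0],"twist":[0,0,0],"grip":-0.1}]' >/dev/null
python3 go.py 429 347 4 53.2
```

```text
t 27.8 pos [479.3  16.7 141.2] yaw 0.9 tilt 0.41 open 0.042 F [0.4 0.8 1.1]
turn (tool rotvec) [ 0.002 -0.007 -0.913]  shift now-axes [ -45.4 -331.    41.2]  shift after turn [ 234.3 -238.1   41.2]
t 28.8 pos [443.7 288.5 122. ] yaw 52.3 tilt 0.40 open 0.042 F [ 0.2 -0.  -0.5]
turn (tool rotvec) [ 0.001  0.007 -0.016]  shift now-axes [ 38.2 -47.5 117.7]  shift after turn [ 38.1 -46.8 118. ]
```

```bash
python3 -m pendant '[{"translation":[20,-25,0],"twist":[0,0,-0.016],"grip":-0.1},{"translation":[18,-22,10],"twist":[0,0.007,0],"grip":-0.1},{"translation":[0,0,10],"twist":[0,0,0],"grip":-0.1},{"translation":[0,0,20],"twist":[0,0,0],"grip":-0.1},{"translation":[0,0,20],"twist":[0,0,0],"grip":-0.1},{"translation":[0,0,15],"twist":[0,0,0],"grip":-0.1},{"translation":[0,0,0],"twist":[0,0,0],"grip":-0.1},{"translation":[0,0,0],"twist":[0,0,0],"grip":-0.1},{"translation":[0,0,0],"twist":[0,0,0],"grip":-0.1},{"translation":[0,0,0],"twist":[0,0,0],"grip":-0.1}]' >/dev/null
python3 go.py 429 347 4 53.2
python3 - <<'E'
from h import *
i,p,d=snap("wrist");save("w10.png",p)
E
```

```text
t 29.8 pos [437.5 337.7  46.2] yaw 51.9 tilt 0.28 open 0.042 F [-0.3  0.7  0.7]
turn (tool rotvec) [ 0.005 -0.001 -0.022]  shift now-axes [  2.  -12.6  42.1]  shift after turn [  2.3 -12.4  42.2]
```

View pics/w10.png

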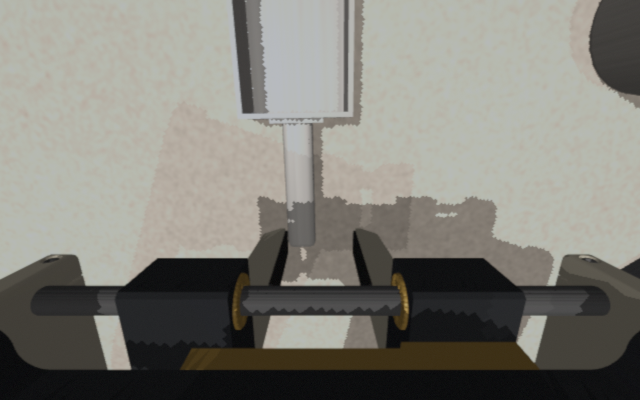

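Wrist view: the handle end is at (301,245), about 12 mm left of the jaw centre, which matches the computed shift.

```bash
python3 -m pendant '[{"translation":[3,-7,5],"twist":[0,0,-0.022],"grip":-0.1},{"translation":[3,-6,5],"twist":[0,0,0],"grip":-0.1},{"translation":[0,0,10],"twist":[0,0,0],"grip":-0.1},{"translation":[0,0,12],"twist":[0,0,0],"grip":-0.1},{"translation":[0,0,7],"twist":[0,0,0],"grip":-0.1},{"translation":[0,0,0],"twist":[0,0,0],"grip":-0.1},{"translation":[0,0,0],"twist":[0,0,0],"grip":-0.9},{"translation":[0,0,0],"twist":[0,0,0],"grip":-0.9},{"translation":[0,0,0],"twist":[0,0,0],"grip":-0.9},{"translation":[0,0,0],"twist":[0,0,0],"grip":-0.9}]' 50 >/dev/null
python3 go.py 370 22 4 0.9
```

```text
t 30.9 pos [430.6 352.2   4.4] yaw 53.4 tilt 0.32 open 0.019 F [-0.7 -0.3 -0.3]
turn (tool rotvec) [ 0.004 -0.004  0.916]  shift now-axes [-301.2  148.4    0.6]  shift after turn [-65.8 329.2   0.4]
```

```bash
python3 -m pendant '[{"translation":[-15,5,0],"twist":[0,0,0],"grip":-0.9},{"translation":[-25,13,0],"twist":[0,0,0.09],"grip":-0.9},{"translation":[-25,15,0],"twist":[0,0,0.1],"grip":-0.9},{"translation":[-24,18,0],"twist":[0,0,0.1],"grip":-0.9},{"translation":[-22,21,0],"twist":[0,0,0.1],"grip":-0.9},{"translation":[-20,23,0],"twist":[0,0,0.1],"grip":-0.9},{"translation":[-17,25,0],"twist":[0,0,0.1],"grip":-0.9},{"translation":[-14,26,0],"twist":[0,0,0.1],"grip":-0.9},{"translation":[-5,15,0],"twist":[0,0,0.1],"grip":-0.9},{"translation":[0,0,0],"twist":[0,0,0.05],"grip":-0.9}]' 50 >/dev/null
python3 go.py 375 22 4 0.9
```

```text
t 31.9 pos [383.1 110.3   4.5] yaw 3.6 tilt 0.23 open 0.020 F [-3.7  5.9 -1.4]
turn (tool rotvec) [-0.001 -0.004  0.047]  shift now-axes [-13.6  87.6   0.4]  shift after turn [-9.5 88.2  0.5]
```

```bash
python3 -m pendant '[{"translation":[-10,0,0],"twist":[0,0,0.03],"grip":-0.9},{"translation":[-5,10,0],"twist":[0,0,0.017],"grip":-0.9},{"translation":[0,25,0],"twist":[0,0,0],"grip":-0.9},{"translation":[0,30,0],"twist":[0,0,0],"grip":-0.9},{"translation":[0,20,0],"twist":[0,0,0],"grip":-0.9},{"translation":[0,5,0],"twist":[0,0,0],"grip":-0.9},{"translation":[0,0,0],"twist":[0,0,0],"grip":-0.9},{"translation":[0,0,0],"twist":[0,0,0],"grip":-0.9},{"translation":[0,0,0],"twist":[0,0,0],"grip":-0.9},{"translation":[0,0,0],"twist":[0,0,0],"grip":-0.9}]' 50 >/dev/null
python3 go.py 591 22 4 0.9; python3 pan.py w11.png
```

```text
t 32.9 pos [368.6  15.6   5.4] yaw 0.8 tilt 0.38 open 0.019 F [ 1.  -0.3 -1.2]
turn (tool rotvec) [-0.002 -0.006 -0.001]  shift now-axes [222.4  -3.2   2.8]  shift after turn [222.4  -2.9   1.4]
4261
((462.8909912109375, 19.332456588745117), (65.9399642944336, 71.08769989013672), 1.5716867446899414)
```

```bash
python3 -m pendant '[{"translation":[15,0,0],"twist":[0,0,0.008],"grip":-0.9},{"translation":[15,0,0],"twist":[0,0,0],"grip":-0.9},{"translation":[15,0,0],"twist":[0,0,0],"grip":-0.9},{"translation":[15,0,0],"twist":[0,0,0],"grip":-0.9},{"translation":[10,0,0],"twist":[0,0,0],"grip":-0.9},{"translation":[5,0,0],"twist":[0,0,0],"grip":-0.9},{"translation":[0,0,0],"twist":[0,0,0],"grip":-0.9},{"translation":[0,0,0],"twist":[0,0,0],"grip":-0.9},{"translation":[0,0,0],"twist":[0,0,0],"grip":-0.9},{"translation":[0,0,0],"twist":[0,0,0],"grip":-0.9}]' 50 >/dev/null
python3 go.py 591 22 4 0.9; python3 pan.py w12.png
```

```text
t 33.9 pos [445.1  20.    4.7] yaw 0.7 tilt 0.28 open 0.020 F [ 0.9 -1.2 -3. ]
turn (tool rotvec) [-0.001 -0.005 -0.003]  shift now-axes [145.9  -0.2   1.4]  shift after turn [146.    0.2   0.7]
4163
((542.7258911132812, 33.41825866699219), (58.78706741333008, 92.0380859375), 1.0236724615097046)
```

Run:
```python
from h import *
W=np.load("/tmp/w.npz")["W"]
for x in(.515,.525,.535,.55,.56,.57):
    m=(abs(W[...,0]-x)<.004)&(W[...,2]>.03)&(W[...,2]<.042)&(abs(W[...,1]-.022)<.045);y=W[m][:,1];print(x,np.round([y.min(),y.max(),(y.min()+y.max())/2],4))
```

```text
0.515 [-0.0128  0.0571  0.0222]
0.525 [-0.0128  0.0576  0.0224]
0.535 [-0.0128  0.0578  0.0225]
0.55 [-0.0124  0.0583  0.0229]
0.56 [-0.0119  0.0583  0.0232]
0.57 [-0.0118  0.0583  0.0233]
```

```bash
python3 -m pendant '[{"translation":[15,2,0],"twist":[0,0,0],"grip":-0.9},{"translation":[15,0,0],"twist":[0,0,0],"grip":-0.9},{"translation":[15,0,0],"twist":[0,0,0],"grip":-0.9},{"translation":[15,0,0],"twist":[0,0,0],"grip":-0.9},{"translation":[15,0,0],"twist":[0,0,0],"grip":-0.9},{"translation":[15,0,0],"twist":[0,0,0],"grip":-0.9},{"translation":[15,0,0],"twist":[0,0,0],"grip":-0.9},{"translation":[10,0,0],"twist":[0,0,0],"grip":-0.9},{"translation":[5,0,0],"twist":[0,0,0],"grip":-0.9},{"translation":[0,0,0],"twist":[0,0,0],"grip":-0.9}]' 50 >/dev/null
python3 go.py 591 22 4 0.9
python3 -m pendant '[{"translation":[6,0,0],"twist":[0,0.01,0],"grip":-0.9},{"translation":[6,0,0],"twist":[0,0,0],"grip":-0.9},{"translation":[6,0,0],"twist":[0,0,0],"grip":-0.9},{"translation":[5,0,0],"twist":[0,0,0],"grip":-0.9},{"translation":[5,0,0],"twist":[0,0,0],"grip":-0.9},{"translation":[4,0,0],"twist":[0,0,0],"grip":-0.9},{"translation":[4,0,0],"twist":[0,0,0],"grip":-0.9},{"translation":[0,0,0],"twist":[0,0,0],"grip":-0.9},{"translation":[0,0,0],"twist":[0,0,0],"grip":-0.9},{"translation":[0,0,0],"twist":[0,0,0],"grip":-0.9}]' 50 >/dev/null
python3 go.py 591 22 4 0.9
```

```text
t 35.0 pos [564.   21.1   4.4] yaw 0.8 tilt 0.27 open 0.019 F [ 0.9  0.2 -0.1]
turn (tool rotvec) [-0.004  0.003 -0.001]  shift now-axes [27.  -0.6  0.3]  shift after turn [27.  -0.5  0.4]
t 36.0 pos [586.7  22.5   3.3] yaw 1.0 tilt 1.53 open 0.020 F [-4.   1.4  1.2]
turn (tool rotvec) [-0.005  0.026  0.001]  shift now-axes [ 4.3  0.5 -0.8]  shift after turn [ 4.3  0.5 -0.7]
```

```bash
python3 -m pendant '[{"translation":[4,0,0],"twist":[0,0,0],"grip":-0.9},{"translation":[4,0,0],"twist":[0,0,0],"grip":-0.9},{"translation":[0,0,0],"twist":[0,0,0],"grip":-0.1},{"translation":[0,0,0],"twist":[0,0,0],"grip":-0.1},{"translation":[0,0,0],"twist":[0,0,0],"grip":-0.1},{"translation":[0,0,-30],"twist":[0,0.03,0],"grip":-0.1},{"translation":[0,0,-40],"twist":[0,0,0],"grip":-0.1},{"translation":[-40,10,-40],"twist":[0,0,0],"grip":-0.1},{"translation":[-50,10,-20],"twist":[0,0,0],"grip":-0.1},{"translation":[-20,0,-10],"twist":[0,0,0],"grip":-0.1}]' >/dev/null
python3 -m pendant '[{"translation":[0,0,0],"twist":[0,0,0],"grip":0.4},{"translation":[0,0,0],"twist":[0,0,0],"grip":0.4},{"translation":[0,0,0],"twist":[0,0,0],"grip":0.4},{"translation":[0,0,0],"twist":[0,0,0],"grip":0.4},{"translation":[0,0,0],"twist":[0,0,0],"grip":0.4},{"translation":[0,0,0],"twist":[0,0,0],"grip":0.4},{"translation":[0,0,0],"twist":[0,0,0],"grip":0.4},{"translation":[0,0,0],"twist":[0,0,0],"grip":0.4},{"translation":[0,0,0],"twist":[0,0,0],"grip":0.4},{"translation":[0,0,0],"twist":[0,0,0],"grip":0.4}]' >/dev/null
cat >> ends.py <<'E'
# wedge and apron from wrist
i,p,d=snap("wrist");W=cloud(i,d);hsv=cv2.cvtColor(p,cv2.COLOR_RGB2HSV)
m=(hsv[...,0]<18)&(hsv[...,1]>110)&(W[...,2]>.05)&(W[...,2]<.08)&(abs(W[...,1]-.1)<.06)&(W[...,0]>.45)
P=W[m]
if len(P)>50:
    print("wedge",cv2.minAreaRect(P[:,:2].astype(np.float32)*1000)); e=P[P[:,0]<P[:,0].min()+.01];print("thick end z %.4f y %.4f x %.4f"%(np.median(e[:,2]),e[:,1].mean(),P[:,0].min()))
def edge(W):
    # lowest height of the front face of the apron, between handles
    m=(W[...,0]>.625)&(W[...,0]<.65)&((abs(W[...,1]+.113)<.025)|(abs(W[...,1]+.022)<.025))&(W[...,2]>.025)&(W[...,2]<.09)
    return m.sum(),np.round(np.percentile(W[m][:,2],[2,50,98]),4)
print("apron",edge(W),"t",robot.read_state()["t"])
E
python3 ends.py;python3 go.py
```

```text
wrist -0.158 1957 end x 0.5708 y -0.1575 max x 0.6360
wrist -0.068 1732 end x 0.5690 y -0.0630 max x 0.6359
wrist 0.022 1798 end x 0.5675 y 0.0234 max x 0.6360
top -0.158 146 end x 0.5686 y -0.1622 max x 0.6359
wedge ((606.425048828125, 92.23120880126953), (77.41435241699219, 42.116973876953125), 21.17343521118164)
thick end z 0.0648 y 0.0878 x 0.5639
apron (np.int64(3484), array([0.0549, 0.0754, 0.081 ])) t 38.1
t 38.1 pos [490.5   1.1 136.6] yaw 1.0 tilt 0.67 open 0.065 F [ 0.1 -0.1  0.1]
```

View pics/wrist_ends.png

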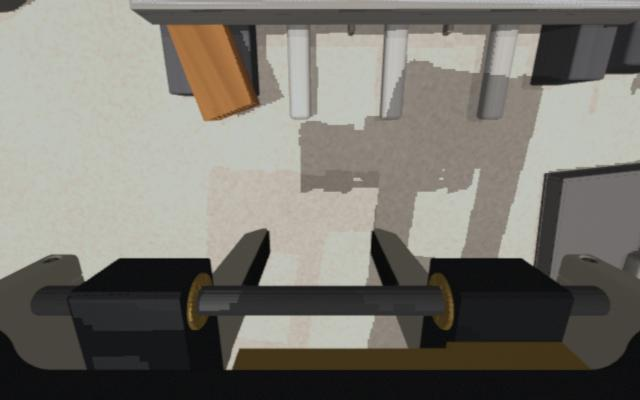

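Wrist view: the three handles end level at (300,117), (391,117) and (490,117), so all pans are home and the deck is still propped. However, the wedge's thick end has been knocked to (230,110), about 20° askew. I'll grip it at that angle and turn it straight about the apron contact before tugging.

```bash
python3 -m pendant '[{"translation":[15,-15,0],"twist":[0,0,-0.088],"grip":0.4},{"translation":[15,-15,0],"twist":[0,0,-0.088],"grip":0.4},{"translation":[15,-15,0],"twist":[0,0,-0.088],"grip":0.4},{"translation":[20,-10,0],"twist":[0,0,-0.088],"grip":0.4},{"translation":[20,0,0],"twist":[0,0,0],"grip":0.4},{"translation":[0,0,0],"twist":[0,0,0],"grip":0.4},{"translation":[0,0,0],"twist":[0,0,0],"grip":0.4},{"translation":[0,0,0],"twist":[0,0,0],"grip":0.4},{"translation":[0,0,0],"twist":[0,0,0],"grip":0.4},{"translation":[0,0,0],"twist":[0,0,0],"grip":0.4}]' >/dev/null
python3 go.py 593.5 87.5 37 21.2; python3 ends.py | tail -3
```

```text
t 39.1 pos [565.8  74.2 136.4] yaw 21.8 tilt 0.66 open 0.065 F [-0.7 -0.1 -0.2]
turn (tool rotvec) [-0.007  0.009  0.011]  shift now-axes [31.5 -1.4 99.1]  shift after turn [30.6 -2.4 99.4]
wedge ((606.4688720703125, 92.18374633789062), (76.00518035888672, 41.65290451049805), 20.75023078918457)
thick end z 0.0649 y 0.0890 x 0.5651
apron (np.int64(1571), array([0.0571, 0.0793, 0.0809])) t 39.25
```

```bash
python3 -m pendant '[{"translation":[15,-1,10],"twist":[-0.007,0.009,0.011],"grip":0.4},{"translation":[15,-1,15],"twist":[0,0,0],"grip":0.4},{"translation":[0,0,20],"twist":[0,0,0],"grip":0.4},{"translation":[0,0,20],"twist":[0,0,0],"grip":0.4},{"translation":[0,0,18],"twist":[0,0,0],"grip":0.4},{"translation":[0,0,12],"twist":[0,0,0],"grip":0.4},{"translation":[0,0,0],"twist":[0,0,0],"grip":0.4},{"translation":[0,0,0],"twist":[0,0,0],"grip":0.4},{"translation":[0,0,0],"twist":[0,0,0],"grip":0.4},{"translation":[0,0,0],"twist":[0,0,0],"grip":0.4}]' >/dev/null
python3 go.py 593.5 87.5 37 21.2
```

```text
t 40.2 pos [596.9  87.   42.5] yaw 21.1 tilt 0.42 open 0.065 F [ 0.6 -0.5  0.1]
turn (tool rotvec) [ 0.002 -0.007 -0.002]  shift now-axes [-3.  -1.7  5.5]  shift after turn [-3.  -1.7  5.5]
```

Close gently, then straighten.

```bash
python3 -m pendant '[{"translation":[-3,-1,4],"twist":[0,0,0],"grip":0.4},{"translation":[0,0,2],"twist":[0,0,0],"grip":0.4},{"translation":[0,0,0],"twist":[0,0,0],"grip":-0.3},{"translation":[0,0,0],"twist":[0,0,0],"grip":-0.3},{"translation":[0,0,0],"twist":[0,0,0],"grip":-0.3},{"translation":[0,0,0],"twist":[0,0,0],"grip":-0.3},{"translation":[0,0,0],"twist":[0,0,0],"grip":-0.3},{"translation":[0,0,0],"twist":[0,0,0],"grip":-0.3},{"translation":[0,0,0],"twist":[0,0,0],"grip":-0.3},{"translation":[0,0,0],"twist":[0,0,0],"grip":-0.3}]' 50 >/dev/null
python3 go.py 591 104 37 1
python3 -m pendant '[{"translation":[0,-3,0],"twist":[0,0,0.05],"grip":-0.3},{"translation":[0,-3,0],"twist":[0,0,0.05],"grip":-0.3},{"translation":[0,-3,0],"twist":[0,0,0.05],"grip":-0.3},{"translation":[0,-3,0],"twist":[0,0,0.05],"grip":-0.3},{"translation":[0,-3,0],"twist":[0,0,0.05],"grip":-0.3},{"translation":[0,-3,0],"twist":[0,0,0.05],"grip":-0.3},{"translation":[0,0,0],"twist":[0,0,0.03],"grip":-0.3},{"translation":[0,0,0],"twist":[0,0,0],"grip":-0.3},{"translation":[0,0,0],"twist":[0,0,0],"grip":-0.3},{"translation":[0,0,0],"twist":[0,0,0],"grip":-0.3}]' 50 >/dev/null
python3 go.py 591 104 37 1;python3 ends.py
```

```text
t 41.2 pos [594.8  87.2  38.2] yaw 21.1 tilt 0.59 open 0.041 F [-1.   0.6  0.2]
turn (tool rotvec) [ 0.001 -0.01   0.351]  shift now-axes [  2.5 -17.    1.1]  shift after turn [ -3.5 -16.8   1.2]
t 42.2 pos [593.5 102.8  38.2] yaw 1.5 tilt 0.94 open 0.042 F [0.3 0.9 0.5]
turn (tool rotvec) [ 0.002 -0.016  0.009]  shift now-axes [-2.5 -1.3  1.2]  shift after turn [-2.5 -1.3  1.2]
wrist -0.068 2503 end x 0.5703 y -0.0610 max x 0.6283
wrist 0.022 2076 end x 0.5791 y 0.0256 max x 0.6268
top -0.158 145 end x 0.5694 y -0.1620 max x 0.6359
top -0.068 155 end x 0.5677 y -0.0667 max x 0.6357
top 0.022 27 end x 0.5640 y 0.0209 max x 0.5762
wedge ((604.72021484375, 102.71971130371094), (54.36757278442383, 43.31513977050781), 1.45566725730896)
thick end z 0.0628 y 0.1031 x 0.5772
apron (np.int64(2109), array([0.0774, 0.0787, 0.0802])) t 42.4
```

The wedge is straight again at 1.5° and held. First tug.

```bash
python3 -m pendant '[{"translation":[-5,0,0],"twist":[0,-0.01,0],"grip":-0.3},{"translation":[-5,0,0],"twist":[0,0,0],"grip":-0.3},{"translation":[-5,0,0],"twist":[0,0,0],"grip":-0.3},{"translation":[0,0,0],"twist":[0,0,0],"grip":-0.3},{"translation":[0,0,0],"twist":[0,0,0],"grip":-0.3},{"translation":[0,0,0],"twist":[0,0,0],"grip":-0.3},{"translation":[0,0,0],"twist":[0,0,0],"grip":-0.3},{"translation":[0,0,0],"twist":[0,0,0],"grip":-0.3},{"translation":[0,0,0],"twist":[0,0,0],"grip":-0.3},{"translation":[0,0,0],"twist":[0,0,0],"grip":-0.3}]' 50
python3 ends.py | tail -3
python3 -m pendant '[{"translation":[-5,0,0],"twist":[0,-0.01,0],"grip":-0.3},{"translation":[-5,0,0],"twist":[0,0,0],"grip":-0.3},{"translation":[-5,0,0],"twist":[0,0,0],"grip":-0.3},{"translation":[0,0,0],"twist":[0,0,0],"grip":-0.3},{"translation":[0,0,0],"twist":[0,0,0],"grip":-0.3},{"translation":[0,0,0],"twist":[0,0,0],"grip":-0.3},{"translation":[0,0,0],"twist":[0,0,0],"grip":-0.3},{"translation":[0,0,0],"twist":[0,0,0],"grip":-0.3},{"translation":[0,0,0],"twist":[0,0,0],"grip":-0.3},{"translation":[0,0,0],"twist":[0,0,0],"grip":-0.3}]' 50 >/dev/null
python3 go.py 591 104 38 1; python3 ends.py | tail -3
```

```text
t: 43.4
tool_pos: [0.5828, 0.1018, 0.0382]
orientation: [3.139, 0.042, 0.024]
force: [0.2, 0.1, 0.1]
opening: 0.0418
wedge ((600.2344360351562, 102.19747161865234), (66.59138488769531, 43.71978759765625), 1.54988431930542)
thick end z 0.0628 y 0.1022 x 0.5665
apron (np.int64(2197), array([0.0755, 0.0769, 0.0784])) t 43.55
t 44.5 pos [571.9 100.9  38.1] yaw 1.5 tilt 0.84 open 0.042 F [-0.2  1.  -0.3]
turn (tool rotvec) [ 0.003 -0.014  0.009]  shift now-axes [19.2 -2.6  0.4]  shift after turn [19.2 -2.8  0.1]
wedge ((595.7091064453125, 101.44188690185547), (79.47602081298828, 43.64842224121094), 1.5069962739944458)
thick end z 0.0628 y 0.1012 x 0.5559
apron (np.int64(2341), array([0.0695, 0.0751, 0.0765])) t 44.7
```

Each tug moves the wedge about 11 mm and lowers the deck about 1.9 mm. Continuing.

```bash
python3 -m pendant '[{"translation":[-5,0,0],"twist":[0,-0.01,0],"grip":-0.3},{"translation":[-5,0,0],"twist":[0,0,0],"grip":-0.3},{"translation":[-5,0,0],"twist":[0,0,0],"grip":-0.3},{"translation":[-5,0,0],"twist":[0,0,0],"grip":-0.3},{"translation":[0,0,0],"twist":[0,0,0],"grip":-0.3},{"translation":[0,0,0],"twist":[0,0,0],"grip":-0.3},{"translation":[0,0,0],"twist":[0,0,0],"grip":-0.3},{"translation":[0,0,0],"twist":[0,0,0],"grip":-0.3},{"translation":[0,0,0],"twist":[0,0,0],"grip":-0.3},{"translation":[0,0,0],"twist":[0,0,0],"grip":-0.3}]' 50 >/dev/null
python3 ends.py | tail -3
python3 -m pendant '[{"translation":[-5,0,0],"twist":[0,-0.01,0.005],"grip":-0.3},{"translation":[-5,0,0],"twist":[0,0,0],"grip":-0.3},{"translation":[-5,0,0],"twist":[0,0,0],"grip":-0.3},{"translation":[-5,0,0],"twist":[0,0,0],"grip":-0.3},{"translation":[0,0,0],"twist":[0,0,0],"grip":-0.3},{"translation":[0,0,0],"twist":[0,0,0],"grip":-0.3},{"translation":[0,0,0],"twist":[0,0,0],"grip":-0.3},{"translation":[0,0,0],"twist":[0,0,0],"grip":-0.3},{"translation":[0,0,0],"twist":[0,0,0],"grip":-0.3},{"translation":[0,0,0],"twist":[0,0,0],"grip":-0.3}]' 50 >/dev/null
python3 go.py; python3 ends.py | tail -3
python3 -m pendant '[{"translation":[-5,0,0],"twist":[0,-0.01,0],"grip":-0.3},{"translation":[-5,0,0],"twist":[0,0,0],"grip":-0.3},{"translation":[-5,0,0],"twist":[0,0,0],"grip":-0.3},{"translation":[-5,0,0],"twist":[0,0,0],"grip":-0.3},{"translation":[0,0,0],"twist":[0,0,0],"grip":-0.3},{"translation":[0,0,0],"twist":[0,0,0],"grip":-0.3},{"translation":[0,0,0],"twist":[0,0,0],"grip":-0.3},{"translation":[0,0,0],"twist":[0,0,0],"grip":-0.3},{"translation":[0,0,0],"twist":[0,0,0],"grip":-0.3},{"translation":[0,0,0],"twist":[0,0,0],"grip":-0.3}]' 50 >/dev/null
python3 go.py; python3 ends.py | tail -3
```

```text
wedge ((585.831298828125, 100.22518157958984), (89.25499725341797, 43.81886291503906), 0.6982756853103638)
thick end z 0.0628 y 0.1001 x 0.5410
apron (np.int64(2961), array([0.0509, 0.0723, 0.074 ])) t 45.85
t 46.9 pos [542.2  98.9  38.1] yaw 1.1 tilt 1.02 open 0.041 F [ 1.1  0.4 -0.7]
wedge ((570.2765502929688, 99.15625), (88.49649810791016, 43.68855667114258), 0.4281477630138397)
thick end z 0.0627 y 0.0993 x 0.5260
apron (np.int64(3662), array([0.0461, 0.0695, 0.0713])) t 47.0
t 48.0 pos [527.   98.   38.1] yaw 1.1 tilt 1.07 open 0.042 F [-0.1 -0.2 -0.4]
wedge ((554.82958984375, 98.63984680175781), (87.14149475097656, 43.91127395629883), 1.505802035331726)
thick end z 0.0627 y 0.0982 x 0.5108
apron (np.int64(4344), array([0.0433, 0.0668, 0.0686])) t 48.15
```

```bash
python3 -m pendant '[{"translation":[-5,0,0],"twist":[0,-0.01,0],"grip":-0.3},{"translation":[-5,0,0],"twist":[0,0,0],"grip":-0.3},{"translation":[-5,0,0],"twist":[0,0,0],"grip":-0.3},{"translation":[-5,0,0],"twist":[0,0,0],"grip":-0.3},{"translation":[0,0,0],"twist":[0,0,0],"grip":-0.3},{"translation":[0,0,0],"twist":[0,0,0],"grip":-0.3},{"translation":[0,0,0],"twist":[0,0,0],"grip":-0.3},{"translation":[0,0,0],"twist":[0,0,0],"grip":-0.3},{"translation":[0,0,0],"twist":[0,0,0],"grip":-0.3},{"translation":[0,0,0],"twist":[0,0,0],"grip":-0.3}]' 50 >/dev/null
python3 ends.py | tail -1
python3 -m pendant '[{"translation":[-5,0,0],"twist":[0,-0.01,0],"grip":-0.3},{"translation":[-5,0,0],"twist":[0,0,0],"grip":-0.3},{"translation":[-5,0,0],"twist":[0,0,0],"grip":-0.3},{"translation":[-5,0,0],"twist":[0,0,0],"grip":-0.3},{"translation":[0,0,0],"twist":[0,0,0],"grip":-0.3},{"translation":[0,0,0],"twist":[0,0,0],"grip":-0.3},{"translation":[0,0,0],"twist":[0,0,0],"grip":-0.3},{"translation":[0,0,0],"twist":[0,0,0],"grip":-0.3},{"translation":[0,0,0],"twist":[0,0,0],"grip":-0.3},{"translation":[0,0,0],"twist":[0,0,0],"grip":-0.3}]' 50 >/dev/null
python3 ends.py | tail -1
python3 -m pendant '[{"translation":[-5,0,0],"twist":[0,-0.01,0],"grip":-0.3},{"translation":[-5,0,0],"twist":[0,0,0],"grip":-0.3},{"translation":[-5,0,0],"twist":[0,0,0],"grip":-0.3},{"translation":[-5,0,0],"twist":[0,0,0],"grip":-0.3},{"translation":[0,0,0],"twist":[0,0,0],"grip":-0.3},{"translation":[0,0,0],"twist":[0,0,0],"grip":-0.3},{"translation":[0,0,0],"twist":[0,0,0],"grip":-0.3},{"translation":[0,0,0],"twist":[0,0,0],"grip":-0.3},{"translation":[0,0,0],"twist":[0,0,0],"grip":-0.3},{"translation":[0,0,0],"twist":[0,0,0],"grip":-0.3}]' 50 >/dev/null
python3 go.py; python3 ends.py | tail -3
```

```text
apron (np.int64(2849), array([0.0402, 0.057 , 0.0658])) t 49.3
apron (np.int64(188), array([0.0359, 0.038 , 0.0395])) t 50.45
t 51.5 pos [486.   95.6  42.5] yaw 1.0 tilt 1.71 open 0.042 F [ 2.4  0.6 -3.8]
top 0.022 143 end x 0.5640 y 0.0275 max x 0.6340
wedge ((519.7581787109375, 96.16229248046875), (99.31150817871094, 43.61526870727539), 1.0215177536010742)
thick end z 0.0674 y 0.0958 x 0.4699Traceback (most recent call last):
  File "ends.py", line 17, in <module>
    print("apron",edge(W),"t",robot.read_state()["t"])
                  ~~~~^^^
  File "ends.py", line 16, in edge
    return m.sum(),np.round(np.percentile(W[m][:,2],[2,50,98]),4)
                            ~~~~~~~~~~~~~^^^^^^^^^^^^^^^^^^^^^
    return _quantile_unchecked(
        a, q, axis, out, overwrite_input, method, keepdims, weights)
    return _ureduce(a,
                    func=_quantile_ureduce_func,
    ...<5 lines>...
                    overwrite_input=overwrite_input,
                    method=method)
    r = func(a, **kwargs)
    result = _quantile(arr,
                       quantiles=q,
    ...<2 lines>...
                       out=out,
                       weights=wgt)
    slices_having_nans = np.isnan(arr[-1, ...])
                                  ~~~^^^^^^^^^
IndexError: index -1 is out of bounds for axis 0 with size 0
```

```bash
cat > deck.py <<'E'
from h import *
i,p,d=snap("top");W=cloud(i,d);save("top_deck.png",p)
m=(abs(W[...,0]-.655)<.006)&(W[...,1]>-.22)&(W[...,1]<.12)&(W[...,2]<.1);print("deck z near front (top) %.4f n %d"%(np.median(W[m][:,2]),m.sum()))
W0=np.load("/tmp/top0.npz")["W"];m=(abs(W0[...,0]-.655)<.006)&(W0[...,1]>-.22)&(W0[...,1]<.12)&(W0[...,2]<.1);print("  at start %.4f"%np.median(W0[m][:,2]))
E
python3 deck.py
python3 -m pendant '[{"translation":[-5,0,0],"twist":[0,-0.01,0],"grip":-0.3},{"translation":[-5,0,0],"twist":[0,0,0],"grip":-0.3},{"translation":[-5,0,0],"twist":[0,0,0],"grip":-0.3},{"translation":[-5,0,0],"twist":[0,0,0],"grip":-0.3},{"translation":[0,0,0],"twist":[0,0,0],"grip":-0.3},{"translation":[0,0,0],"twist":[0,0,0],"grip":-0.3},{"translation":[0,0,0],"twist":[0,0,0],"grip":-0.3},{"translation":[0,0,0],"twist":[0,0,0],"grip":-0.3},{"translation":[0,0,0],"twist":[0,0,0],"grip":-0.3},{"translation":[0,0,0],"twist":[0,0,0],"grip":-0.3}]' 50 >/dev/null
python3 go.py; python3 deck.py
```

```text
deck z near front (top) 0.0601 n 479
  at start 0.0783
t 52.6 pos [467.1  95.   43.8] yaw 1.0 tilt 1.44 open 0.041 F [ 0.8 -0.1 -0.8]
deck z near front (top) 0.0564 n 488
  at start 0.0783
```

The deck has come down 22 mm, so it is right down and the wedge is free. I draw it clear and lift it.

```bash
python3 -m pendant '[{"translation":[-8,0,0],"twist":[0,0,0],"grip":-0.3},{"translation":[-8,0,0],"twist":[0,0,0],"grip":-0.3},{"translation":[-10,0,-10],"twist":[0,0,0],"grip":-0.3},{"translation":[-10,0,-15],"twist":[0,0,0],"grip":-0.3},{"translation":[0,10,-20],"twist":[0,0,0],"grip":-0.3},{"translation":[0,20,-20],"twist":[0,0,0],"grip":-0.3},{"translation":[0,30,0],"twist":[0,0,0],"grip":-0.3},{"translation":[0,30,0],"twist":[0,0,0],"grip":-0.3},{"translation":[0,30,0],"twist":[0,0,0],"grip":-0.3},{"translation":[0,0,0],"twist":[0,0,0],"grip":-0.3}]' 50 >/dev/null
python3 go.py 355 -322 50 7.7; python3 deck.py
python3 - <<'E'
from h import *
i,p,d=snap("top");W=cloud(i,d)
m=(W[...,0]>.28)&(W[...,0]<.55)&(W[...,1]<-.2)&(W[...,1]>-.47)&(W[...,2]<.06)
c=cv2.resize(p[100:280,230:490],None,fx=3,fy=3,interpolation=cv2.INTER_CUBIC);save("t_tray.png",c)
E
```

```text
t 53.7 pos [423.6 -28.2 109.5] yaw 1.3 tilt 1.32 open 0.042 F [ 0.6 -0.2 -0.7]
turn (tool rotvec) [ 0.008 -0.022 -0.112]  shift now-axes [-76.3 291.8  59.8]  shift after turn [-107.3  281.9   59.5]
deck z near front (top) 0.0561 n 490
  at start 0.0783
```

View pics/t_tray.png

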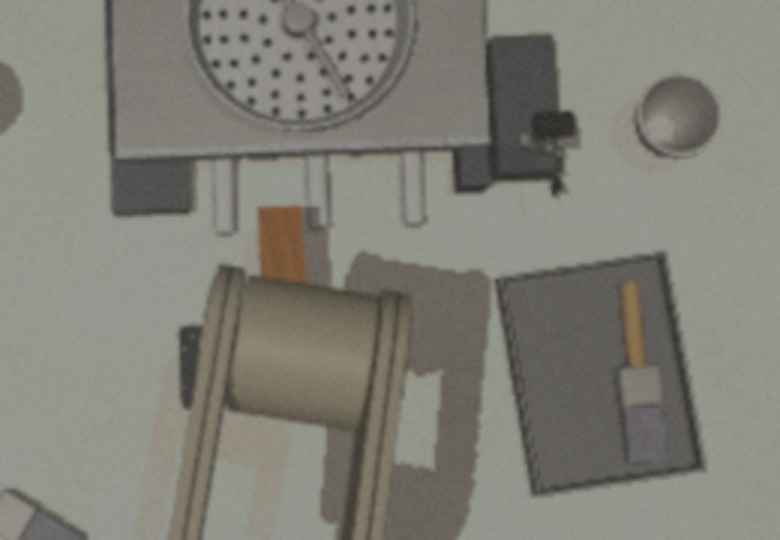

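Crop: the deck is down and three handles are visible at (226,195), (316,190) and (413,190). The brush lies in the right half of the tray at (637,370), and the wedge is held at (283,245). I carry the wedge to the left half of the tray.

```bash
python3 -m pendant '[{"translation":[0,20,0],"twist":[0.004,-0.011,-0.056],"grip":-0.3},{"translation":[0,30,0],"twist":[0.004,-0.011,-0.056],"grip":-0.3},{"translation":[-10,40,0],"twist":[0,0,0],"grip":-0.3},{"translation":[-20,40,0],"twist":[0,0,0],"grip":-0.3},{"translation":[-20,40,0],"twist":[0,0,0],"grip":-0.3},{"translation":[-25,40,0],"twist":[0,0,0],"grip":-0.3},{"translation":[-25,30,0],"twist":[0,0,0],"grip":-0.3},{"translation":[-20,20,0],"twist":[0,0,0],"grip":-0.3},{"translation":[0,0,0],"twist":[0,0,0],"grip":-0.3},{"translation":[0,0,0],"twist":[0,0,0],"grip":-0.3}]' 50 >/dev/null
python3 go.py 338 -317 16 7.7
```

```text
t 54.8 pos [ 337.  -298.2  106.7] yaw 8.8 tilt 0.42 open 0.042 F [ 0.4  0.1 -0.7]
turn (tool rotvec) [-0.007  0.     0.02 ]  shift now-axes [-1.9 19.4 90.6]  shift after turn [-1.5 18.8 90.7]
```

```bash
python3 -m pendant '[{"translation":[0,10,0],"twist":[-0.007,0,0.02],"grip":-0.3},{"translation":[-2,9,15],"twist":[0,0,0],"grip":-0.3},{"translation":[0,0,25],"twist":[0,0,0],"grip":-0.3},{"translation":[0,0,20],"twist":[0,0,0],"grip":-0.3},{"translation":[0,0,10],"twist":[0,0,0],"grip":-0.3},{"translation":[0,0,0],"twist":[0,0,0],"grip":-0.3},{"translation":[0,0,0],"twist":[0,0,0],"grip":-0.3},{"translation":[0,0,0],"twist":[0,0,0],"grip":-0.3},{"translation":[0,0,0],"twist":[0,0,0],"grip":-0.3},{"translation":[0,0,0],"twist":[0,0,0],"grip":-0.3}]' 50 >/dev/null
python3 go.py 338 -317 16 7.7
python3 - <<'E'
from h import *
i,p,d=snap("wrist");save("w13.png",p)
E
```

```text
t 55.8 pos [ 346.8 -314.9   38.3] yaw 8.1 tilt 0.48 open 0.042 F [-0.3  0.  -1.4]
turn (tool rotvec) [ 0.007 -0.005  0.006]  shift now-axes [-9.2  0.7 22.3]  shift after turn [-9.   0.9 22.3]
```

View pics/w13.png

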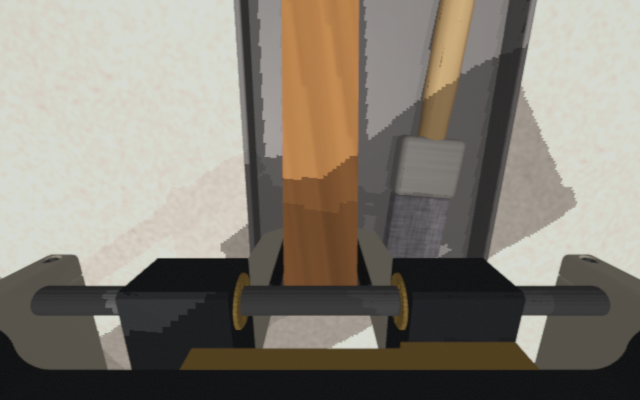

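Wrist view: the wedge (283..360) is inside the tray walls, clear of the brush bristles at (418,225). I lower it and release.

```bash
python3 -m pendant '[{"translation":[-5,0,12],"twist":[0,0,0],"grip":-0.3},{"translation":[0,0,9],"twist":[0,0,0],"grip":-0.3},{"translation":[0,0,4],"twist":[0,0,0],"grip":-0.3},{"translation":[0,0,0],"twist":[0,0,0],"grip":-0.3},{"translation":[0,0,0],"twist":[0,0,0],"grip":0.0},{"translation":[0,0,0],"twist":[0,0,0],"grip":0.0},{"translation":[0,0,0],"twist":[0,0,0],"grip":0.0},{"translation":[0,0,0],"twist":[0,0,0],"grip":0.02},{"translation":[0,0,0],"twist":[0,0,0],"grip":0.02},{"translation":[0,0,0],"twist":[0,0,0],"grip":0.02}]' 50 >/dev/null
python3 go.py 
python3 -m pendant '[{"translation":[0,0,-10],"twist":[0,0,0],"grip":0.02},{"translation":[0,0,-20],"twist":[0,0,0],"grip":0.02},{"translation":[0,0,-40],"twist":[0,0,0],"grip":0.05},{"translation":[0,0,-50],"twist":[0,0,0],"grip":0.05},{"translation":[0,0,-50],"twist":[0,0,0],"grip":0.05},{"translation":[0,0,-40],"twist":[0,0,0],"grip":0.05},{"translation":[30,0,-10],"twist":[0,0,0.04],"grip":0.05},{"translation":[40,0,0],"twist":[0,0,0.04],"grip":0.05},{"translation":[40,0,0],"twist":[0,0,0.04],"grip":0.05},{"translation":[0,0,0],"twist":[0,0,0],"grip":0.05}]' 20 >/dev/null
cat > knob.py <<'E'
from h import *
for n in("top","scene"):
    i,p,d=snap(n);W=cloud(i,d)
    m=(W[...,2]>.12)&(W[...,2]<.2)&(W[...,0]>.5)&(W[...,0]<.69)&(W[...,1]<-.24)&(W[...,1]>-.31)
    P=W[m]
    if len(P)>10: print(n,len(P),"x",np.round(np.percentile(P[:,0],[3,50,97]),4),"y",np.round(np.percentile(P[:,1],[3,50,97]),4),"z",np.round(np.percentile(P[:,2],[3,50,97]),4))
E
python3 knob.py; python3 go.py 636 -273 190 0.9
```

```text
t 56.9 pos [ 342.2 -317.    12.3] yaw 8.0 tilt 0.63 open 0.047 F [ 0.  -0.  -0.6]
top 129 x [0.62   0.6323 0.6454] y [-0.2901 -0.2742 -0.2567] z [0.1207 0.1761 0.1821]
scene 144 x [0.6282 0.6426 0.6478] y [-0.287  -0.2714 -0.2538] z [0.1237 0.175  0.181 ]
t 58.0 pos [ 449.6 -304.4  250.9] yaw 0.7 tilt 0.96 open 0.048 F [-0.1  0.3 -0.1]
turn (tool rotvec) [ 0.012 -0.012 -0.003]  shift now-axes [186.  -29.8  62.7]  shift after turn [186.8 -28.5  60.9]
```

```bash
python3 -m pendant '[{"translation":[40,-7,0],"twist":[0.012,-0.012,0],"grip":0.3},{"translation":[40,-8,0],"twist":[0,0,0],"grip":0.3},{"translation":[40,-8,10],"twist":[0,0,0],"grip":0.3},{"translation":[40,-7,10],"twist":[0,0,0],"grip":0.3},{"translation":[26,0,10],"twist":[0,0,0],"grip":0.3},{"translation":[0,0,10],"twist":[0,0,0],"grip":0.3},{"translation":[0,0,0],"twist":[0,0,0],"grip":0.3},{"translation":[0,0,0],"twist":[0,0,0],"grip":0.3},{"translation":[0,0,0],"twist":[0,0,0],"grip":0.3},{"translation":[0,0,0],"twist":[0,0,0],"grip":0.3}]' 15 >/dev/null
python3 go.py 635.5 -272.5 157 0.9
python3 - <<'E'
from h import *
i,p,d=snap("wrist");save("w14.png",p)
E
```

```text
t 59.0 pos [ 628.6 -275.9  214.1] yaw 0.4 tilt 0.30 open 0.061 F [ 0.4  0.  -0.2]
turn (tool rotvec) [ 0.002  0.005 -0.009]  shift now-axes [ 7.2 -3.5 57. ]  shift after turn [ 7.  -3.3 57.1]
```

View pics/w14.png

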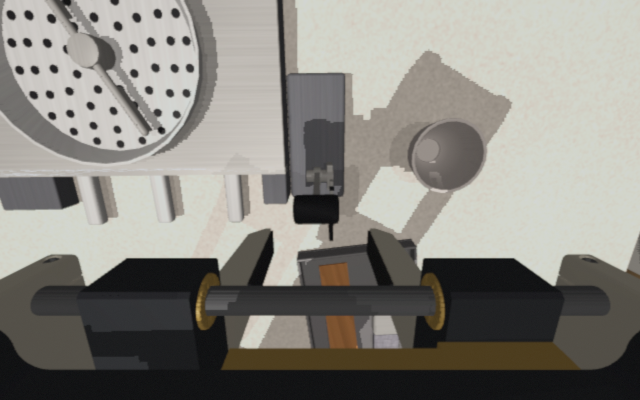

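Wrist view: the knob at (317,209) is centred between the fingers, with the wedge and brush in the tray below. I descend and close on the knob's ends.

```bash
python3 -m pendant '[{"translation":[4,-2,10],"twist":[0,0,0],"grip":0.3},{"translation":[4,-2,15],"twist":[0,0,0],"grip":0.3},{"translation":[0,0,15],"twist":[0,0,0],"grip":0.3},{"translation":[0,0,12],"twist":[0,0,0],"grip":0.3},{"translation":[0,0,5],"twist":[0,0,0],"grip":0.3},{"translation":[0,0,0],"twist":[0,0,0],"grip":-0.4},{"translation":[0,0,0],"twist":[0,0,0],"grip":-0.4},{"translation":[0,0,0],"twist":[0,0,0],"grip":-0.4},{"translation":[0,0,0],"twist":[0,0,0],"grip":-0.4},{"translation":[0,0,0],"twist":[0,0,0],"grip":-0.4}]' 15 >/dev/null
python3 go.py 565.5 -272.5 121 0.9
```

```text
t 60.0 pos [ 635.8 -272.8  151.3] yaw 0.3 tilt 0.36 open 0.036 F [ 1.4  2.  -3.1]
turn (tool rotvec) [ 0.003  0.006 -0.01 ]  shift now-axes [-70.2  -0.7  30.7]  shift after turn [-70.3  -1.4  30.3]
```

```bash
python3 -m pendant '[{"translation":[-7,0,0.5],"twist":[0,0,0],"grip":-0.4},{"translation":[-7,0,1.5],"twist":[0,0,0],"grip":-0.4},{"translation":[-10,0,2.5],"twist":[0,0,0],"grip":-0.4},{"translation":[-9,0,3.5],"twist":[0,0,0],"grip":-0.4},{"translation":[-9,0,4.5],"twist":[0,0,0],"grip":-0.4},{"translation":[-8,0,5],"twist":[0,0,0],"grip":-0.4},{"translation":[-6,0,5],"twist":[0,0,0],"grip":-0.4},{"translation":[0,0,0],"twist":[0,0,0],"grip":-0.4},{"translation":[0,0,0],"twist":[0,0,0],"grip":-0.4},{"translation":[0,0,0],"twist":[0,0,0],"grip":-0.4}]' 15 >/dev/null
python3 go.py 565.5 -273 114 0.9
```

```text
t 61.0 pos [ 580.6 -273.7  133.1] yaw 0.4 tilt 0.63 open 0.036 F [ 2.4 -0.2 -1.4]
turn (tool rotvec) [ 0.007 -0.008 -0.009]  shift now-axes [-15.2  -0.9  18.9]  shift after turn [-15.1  -1.   19.1]
```

```bash
python3 -m pendant '[{"translation":[-6,0,5],"twist":[0,0,0],"grip":-0.4},{"translation":[-6,0,6],"twist":[0,0,0],"grip":-0.4},{"translation":[-5,0,6],"twist":[0,0,0],"grip":-0.4},{"translation":[0,0,0],"twist":[0,0,0],"grip":-0.4},{"translation":[0,0,0],"twist":[0,0,0],"grip":-0.4},{"translation":[0,0,0],"twist":[0,0,0],"grip":-0.4},{"translation":[0,0,0],"twist":[0,0,0],"grip":-0.4},{"translation":[0,0,0],"twist":[0,0,0],"grip":-0.4},{"translation":[0,0,0],"twist":[0,0,0],"grip":-0.4},{"translation":[0,0,0],"twist":[0,0,0],"grip":-0.4}]' 15 >/dev/null
python3 go.py 565.5 -273 114 0.9
```

```text
t 62.0 pos [ 562.6 -274.1  116.1] yaw 0.4 tilt 0.60 open 0.036 F [ 1.4 -0.4  0.7]
turn (tool rotvec) [ 0.007 -0.008 -0.009]  shift now-axes [ 2.9 -1.1  2.1]  shift after turn [ 2.9 -1.   2.1]
```

```bash
python3 -m pendant '[{"translation":[0,0,0],"twist":[0,0,0],"grip":0.2},{"translation":[0,0,0],"twist":[0,0,0],"grip":0.2},{"translation":[0,0,0],"twist":[0,0,0],"grip":0.2},{"translation":[0,0,0],"twist":[0,0,0],"grip":0.2},{"translation":[0,0,-20],"twist":[0,0,0],"grip":0.2},{"translation":[0,0,-40],"twist":[0,0,0],"grip":0.2},{"translation":[-20,0,-50],"twist":[0,0,0],"grip":0.2},{"translation":[-40,40,-30],"twist":[0,0,0],"grip":0.2},{"translation":[-50,40,0],"twist":[0,0,0],"grip":0.2},{"translation":[-50,40,0],"twist":[0,0,0],"grip":0.2}]' >/dev/null
python3 -m pendant '[{"translation":[-50,40,0],"twist":[0,0,0],"grip":0.2},{"translation":[-50,40,0],"twist":[0,0,0],"grip":0.2},{"translation":[-40,40,0],"twist":[0,0,0],"grip":0.2},{"translation":[0,40,0],"twist":[0,0,0],"grip":0.2},{"translation":[0,0,0],"twist":[0,0,0],"grip":0.2},{"translation":[0,0,0],"twist":[0,0,0],"grip":0.2},{"translation":[0,0,0],"twist":[0,0,0],"grip":0.2},{"translation":[0,0,0],"twist":[0,0,0],"grip":0.2},{"translation":[0,0,0],"twist":[0,0,0],"grip":0.2},{"translation":[0,0,0],"twist":[0,0,0],"grip":0.2}]' >/dev/null
python3 go.py; sed -i 's/>.12)/>.115)/' knob.py; python3 knob.py; python3 deck.py
python3 - <<'E'
from h import *
i,p,d=snap("top");W=cloud(i,d);hsv=cv2.cvtColor(p,cv2.COLOR_RGB2HSV)
a=np.radians(7.66);T=np.array([[np.cos(a),np.sin(a)],[-np.sin(a),np.cos(a)]])
xy=(W[...,:2]*1000-[414.5,-343.8])@T.T
inn=(abs(xy[...,0])<106)&(abs(xy[...,1])<80)&(W[...,2]>.0115)
for n,m in(("wedge",inn&(xy[...,1]>5)),("brush",inn&(xy[...,1]<0))):
    P=xy[m];print(n,m.sum(),cv2.minAreaRect(P.astype(np.float32)),"z",np.round(np.percentile(W[m][:,2],[2,50,98]),3))
for n,c,r in(("tin",(697.6,301.6),70),("bowl",(664.2,-420.6),70)):
    m=(np.hypot(W[...,0]*1000-c[0],W[...,1]*1000-c[1])<r)&(W[...,2]>.01);print(n,cv2.minAreaRect(W[m][:,:2].astype(np.float32)*1000)[0])
for yc in(-.158,-.066,.023):
    m=(W[...,2]>.015)&(W[...,2]<.035)&(abs(W[...,1]-yc)<.02)&(W[...,0]>.5)&(W[...,0]<.636);print("handle end x %.4f"%np.percentile(W[m][:,0],2),m.sum())
save("final.png",cv2.resize(p[100:290,180:490],None,fx=2.55,fy=2.55,interpolation=cv2.INTER_CUBIC))
E
```

```text
t 64.0 pos [ 312.9 -509.4  250.7] yaw 0.8 tilt 0.45 open 0.056 F [-0.6  0.6  0.7]
top 159 x [0.5572 0.5707 0.6408] y [-0.2915 -0.2773 -0.2582] z [0.1168 0.1434 0.1505]
scene 144 x [0.5617 0.5783 0.6433] y [-0.2877 -0.2735 -0.2553] z [0.1168 0.1408 0.1479]
deck z near front (top) 0.0559 n 489
  at start 0.0783
wedge 845 ((-0.18689727783203125, 45.05540466308594), (215.29922485351562, 68.47039031982422), 2.9275708198547363) z [0.012 0.025 0.042]
brush 1940 ((0.0234832763671875, -40.80868148803711), (211.9241485595703, 78.12313079833984), 0.07638278603553772) z [0.015 0.601 0.677]
tin (697.4362182617188, 302.02862548828125)
bowl (664.42822265625, -421.75103759765625)
handle end x 0.5694 154
handle end x 0.5664 157
handle end x 0.5632 154
```

View pics/final.png

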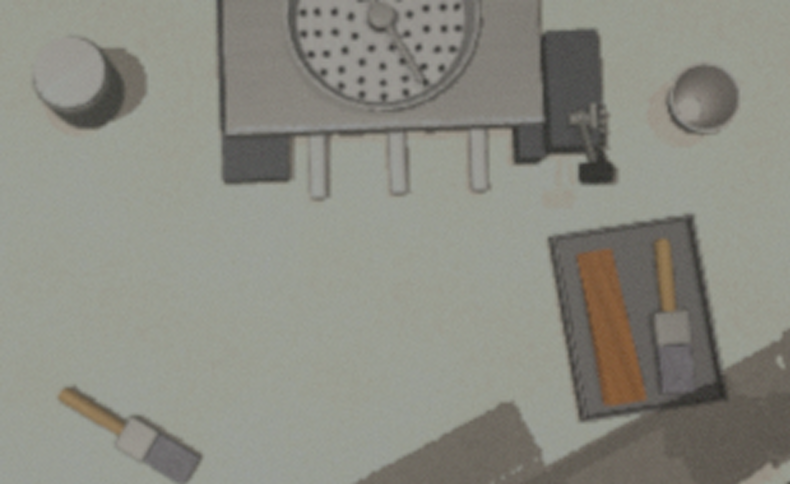

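Final crop: the wedge (612,325) and brush (670,315) lie in the tray, the three handles are level, and the tin and bowl are unmoved. The knob is at (597,172). I refine the damper angle by fitting the knob's 12 mm roller.

Run:
```python
from h import *
from scipy.optimize import least_squares
def fit(W,x0):
    m=(abs(W[...,1]+.2725)<.015)&(np.hypot(W[...,0]-x0[0],W[...,2]-x0[1])<.017)
    P=W[m][:,[0,2]]; r=least_squares(lambda c:np.hypot(*(P-c).T)-.012,x0,loss="soft_l1",f_scale=.002);return r.x,len(P),np.sqrt(np.mean(r.fun**2))
for n in("top","scene"):
    i,p,d=snap(n);a=fit(np.load("/tmp/%s0.npz"%n)["W"],[.636,.168]);b=fit(cloud(i,d),[.567,.134]);print(n,a,b)
    v0=a[0];v=b[0]
    # hinge below start at 100 mm: solve hinge as point 0.1 from both
    mid=(v0+v)/2;dv=v-v0;L=np.hypot(*dv);nrm=np.array([-dv[1],dv[0]])/L;h=[mid+s*nrm*np.sqrt(.01-L*L/4) for s in(1,-1)];h=min(h,key=lambda q:q[1])
    print("hinge",h,"angle final",np.arctan2(h[0]-v[0],v[1]-h[1]),"start",np.arctan2(h[0]-v0[0],v0[1]-h[1]), "with hinge(.642,.068):",np.arctan2(.642-v[0],v[1]-.068))
```

```text
top (array([0.63528192, 0.16722843]), 95, np.float64(0.001971435164896447)) (array([0.56804108, 0.13474453]), 96, np.float64(0.0025872364164720918))
hinge [0.64201519 0.06745537] angle final 0.832685471524392 start 0.06738367635524214 with hinge(.642,.068): 0.8366269878182809
scene (array([0.63559768, 0.16703522]), 96, np.float64(0.0015725362076467562)) (array([0.56868801, 0.1349744 ]), 85, np.float64(0.0013852974785857532))
hinge [0.64227137 0.06725816] angle final 0.8268969504973966 start 0.06678654887521282 with hinge(.642,.068): 0.8305436117891545
```

The two cameras agree on 0.83 rad, inside 0.785–0.96, and the fitted hinge matches its given position. Handing in.

```bash
python3 -c "
from plant import robot
print(robot.close_job(), robot.read_state()['t'])"
```

```text
the job is handed in; nothing more can be done
the job is handed in; nothing more can be done
```

The job is handed in, and my last checks found everything in order. No verdict is reported.

**What I did:** I laid the right-hand brush in the tray and slid all three pans home, one to a lane, with the deck still propped. I then drew the wedge in small tugs until the deck was right down, laid the wedge in the tray, and set the damper lever. It took about 65 s of the 208 s allowed.

**Last checks:**
- **Deck:** its front is 22 mm lower than at the start, so the apron should be at about 30 mm.
- **Pans:** the handle ends stand at x = 0.563–0.569 m, which fits all three being home.
- **Tray:** the wedge and brush lie side by side in the tray. I judged that by eye, because my numeric fit of them was spoiled by the tray walls and the arm.
- **Tin and bowl:** both are within about 1 mm of where they started.

**What went wrong or disagreed:**
- **Wedge knocked askew:** it turned about 20° while pan 3 was going in, probably clipped by that pan. The deck stayed propped, and I turned the wedge straight before tugging.
- **Damper angle:** the arm's own position gave 0.89 rad on the knob, but both cameras gave 0.83 rad after release. Both are within 0.785–0.96, but the camera value is 0.04 below the 0.873 wanted.

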